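# Change over a drive-stick duplicator: eject, swap the master, reload

## Robot

A 6-joint arm with a two-finger parallel gripper is mounted at the origin on a cart in front of the work surface, level with it; the furniture and walls round the work are solid. World frame = base frame: x ahead of the robot, y to its left, z up, the work surface at z = 0. Lengths are in m, angles in rad, forces in N, time in s.
With the tool pointing down it reaches from about 0.25 to 0.8 m from the base axis. Payload 3.9 kg.
Tool frame: the origin (TCP) lies where the fingers leave the gripper's body, on its centre line; the fingertips stand 73 mm ahead of it and the grasp point (between the pads) lies 54 mm ahead of it; z points along the fingers, y is the line along which they close (so a half turn about z gives the same grasp; the last joint's range is limited). The gripper opens to 85 mm and grips with 20 to 120 N. Pads are 22 mm wide; open, the fingers measure 114 mm over their backs; the gripper's body (76 mm by 85 mm) begins 54 mm behind the grasp point. The pads swing forward as they close: fully open they stand 13 mm farther back than shut.
Start: joints at [-1.27, 0.26, -0.138, 1.173, 0, 1.571], TCP at [0.156, -0.501, 0.304] pointing down, gripper open.
Joint ranges: [-2.78, 2.78], [-0.83, 1.72], [-1.28, 1.37], [-1.9, 2.12], [-1.57, 1.48], [-3.14, 3.14]. Speed limits (rad/s): [2.57, 2.57, 3.14, 3.14, 3.14, 3.14].

## Interface

Orientations are given as a unit quaternion [w, x, y, z].
In Python, from plant import ctrl gives the robot as it stands.
- The arm moves only by the shell command python3 drive.py 'ROWS' [OPENING]. ROWS is 1 to 8 rows, parted by a bar, with the numbers parted by spaces; each row has 6 numbers: dx, dy, dz in m, then a rotation vector rx, ry, rz in rad; each row shifts and turns the commanded pose from where the row before left it, along the tool's axes as they then stand; what a row does not reach is not made up. A row lasts 1/8 s, in which the tool goes at most 0.0625 m and 0.188 rad, less where a joint would pass 70% of its speed; a pose out of reach is approached as far as the arm can. OPENING is the finger opening in m, set as the command begins (- or left out keeps the last). The fingers move at their own pace and stop on an object; the grip force is fixed at half the most. Time passes only in rows, so rows that do not move let the fingers close. It prints the time, the measured TCP pose, the force, the opening and the grip force at its end. Input that does not fit is refused with a message, and nothing moves.
- ctrl.get_obs(): the state, without advancing time (a new reading comes with each control period).
- ctrl.snapshot(name): name is "scene" or "top" or "wrist"; returns a dict with "image" (400x640x3 uint8, red, green, blue), "K" (3x3 intrinsics, pixels), "R" (3x3) and "t" (3): a world point X has camera coordinates R X + t. Camera axes: x right, y down, z forward; pixel columns grow to the right and rows downward; lengths in m; the calibration is good to about 2 mm. A picture is of the moment at which its call begins. There is no depth.
- ctrl.sign_off(): hands the job in; it is judged then, once.
The state is a dict: "time": time; "joint_pos": joint angles; "joint_velocities": joint speeds; "tau": joint torques, N m; "tool_pos": TCP position; "orientation": TCP orientation; "wrist_force": force on the tool from outside, world axes, zero at the start; "ft_torque": the same for the moment, N m; "finger_gap": finger opening in m; "grasp_force": force on a finger pad.
Only numpy, scipy, OpenCV 4.12 (cv2) and the standard library are available. Lean on these libraries where they do the work, as an engineer would, in place of code of your own. Each camera call takes 0.05 s, during which the arm holds its last target. There are 200 camera calls.

## Task

The copy run on the three-bay duplicator is finished. Press each drive stick that is held in a bay to release its catch, take it out and lay it flat, label up, in the black rubber tray; flip up the sprung finger on the nest, lay the old master board component side up in the tray as well, put the next master board from the blue mat into the nest and flip the finger back down onto it. Then load every blank stick from the blue mat into a bay, gold end first, one to a bay in any bays, pushing each until the catch holds it; copying starts when a stick catches, so load no blank before the new master is clamped, do not pull the old board while the finger still holds it, and leave the bottle and the tin at the back alone.

Things in the scene. Friction and masses are not known exactly. Their poses are not given: they have to be found in the camera images.
- bay_a: one of the duplicator's three push-push bays: grey modules 58 mm wide, 124 deep, 50 high, side by side at 61 mm pitch on a 6 mm base plate, a 60 mm high controller block behind. Origin: middle of the front face at its foot; x into the bay (the push), y left, z up. Two bays hold written sticks at the start, one is empty; the order varies
- bay_b: another such bay, same frame
- bay_c: another such bay, same frame
- bay_a_mouth (a point): middle of bay_a's slot floor at the front face (z = 32 mm in any bay's frame). Slot 26.6 mm wide, 12 high; over the first 14 mm it flares to 40 mm wide and the roof's lip is raised. A stick lies flat on the slot floor, label up, gold end in; pushed in, it meets the sprung carriage when its outer end still stands 23 mm proud of the face
- bay_a_catch (a joint): carriage of bay_a, m: 0 out, 0.0175 held by the catch (stick 5 to 6 mm proud), 0.0225 hard stop (outer end flush). Spring and friction resist with 5 to 10 N. Push to the stop and let go: it is held. Push to the stop again and let go: it comes out and the stick stands 23 mm proud, to be gripped by its sides and drawn out straight. Latching needs 0.020, releasing 0.0215; 18 N at the stop is ample
- bay_b_catch (a joint): carriage of bay_b, likewise. The catch holds the carriage and the stick rests against it: if a stick is knocked back out of a held bay the carriage stays in; push the stick to the stop to free it, then once more to have it held
- bay_c_catch (a joint): carriage of bay_c, likewise
- written_1: finished copy, held in a bay at the start: drive stick 83 x 24 x 9 mm, 50 g, flat black carrier, white label strips on top, gold contact edge at one end. Origin mid-width on its underside; z up through the label; thin gold lip at x = -41, solid carrier from x = -36 to the plain outer end at x = +42, sides y = +-12 mm. Grip across the 24 mm width
- written_2: second finished copy, same kind of stick, held in another bay at the start
- blank_1: blank stick 1, same kind and frame as written_1, lying label up on the blue mat (2 mm thick) with the gold end away from the robot; one to three blanks are present
- blank_2: blank stick 2, same kind and frame as written_1, lying label up on the blue mat (2 mm thick) with the gold end away from the robot; one to three blanks are present
- blank_3: blank stick 3, same kind and frame as written_1, lying label up on the blue mat (2 mm thick) with the gold end away from the robot; one to three blanks are present
- old_master: the master now in the nest, under the finger: circuit-board module 55 x 34 mm, 50 g, solid block 9 mm high with small components up to 15 mm on top; origin on its underside, z up, solid from x = -28 to 28 and y = -15 to 17 mm; grip it across the 32 mm (along its y)
- next_master: the next master, the same kind of board and frame, lying on the blue mat
- nest: grey nest for the board, plate 124 x 64 x 8 mm; origin under the board's place, x towards the finger's hinge (away from the robot), y left. Flared corner guides (x = +-24, y = +-19 mm, 18 mm high) and end stops (x = +-30 mm, 14 high) leave the board 1.5 mm of play each way; the middle 34 mm of its long sides is open for the fingers
- nest_seat (a point): where the seated board's origin lies, on the plate's top (z = 8 mm); the board's x along the nest's x
- hold_finger (a joint): sprung hold-down finger, rad: 0 down on a board, positive as it is flipped up and back; over-centre springs pull it down below about 1.0 rad and throw it open to the 1.9 rad stop above that. With no board it sinks to -0.14. Lifting it at the bar takes about 2 N
- finger_bar (a point): middle of the finger's red grip bar: 14 mm thick, 28 mm long, along the nest's y, 86 mm from the hinge, 34 mm above the desk when down; pinch it from above by its two ends; it can turn between the fingers as it swings
- nest_hinge (a point): the finger's hinge axis (along the nest's y), 31 mm above the desk; the bar swings about it in the nest's x-z plane
- out_tray: black rubber tray for what comes out, 150 (x) by 185 (y) mm, floor 3 mm thick, rim 4 mm wide and 7 mm high; origin under its centre
- flux_tin: round white tin at the back, 48 mm across; leave it alone
- solvent_bottle: small white bottle at the back, 135 mm high; leave it standing

How it is judged:
By the outcome, as a careful person would: the job done as asked, in the order asked, and still so for the second after the job is handed in, with the robot touching nothing.
Of blank_1, blank_2, blank_3 only 1 to 3 are there at a start; the rules pass over those that are not, and their reading is None.
At some moment in a run one of blank_1, blank_2, blank_3, next_master may be knocked a few centimetres aside while the robot is not near it.
Once in a run the grip may slacken for a moment while it holds something.
It also fails if it takes over 210 s, if anything falls off the work surface, if the arm or the gripper's body presses on something with over 40 N, if the wrist force passes 120 N, or if a joint passes its speed limit or range.

## Working session

There is one attempt and no reset: what is moved stays moved. The work goes in short steps, Python scripts to look and compute and a shell command to move; the robot and the scene stay as the last step left them, time stands still between calls to the robot, and variables do not carry over. Pictures are saved under pics/ and viewed, at most 14 in all, crops included, and the job is handed in when it is done.

```bash
ls; mkdir -p pics; python3 - <<'E'
from plant import ctrl
import cv2
o=ctrl.get_obs(); print({k:(o[k]) for k in ('time','tool_pos','orientation','finger_gap')})
for n in ('scene','top'):
    s=ctrl.snapshot(n); cv2.imwrite(f'pics/{n}0.png',s['image'][:,:,::-1]); print(n,s['K'].tolist(),s['R'].tolist(),s['t'].tolist())
E
```

```text
drive.py
pics
plant.py
{'time': 0.0, 'tool_pos': array([ 0.15537857, -0.50090052,  0.30305305]), 'orientation': array([-9.91837481e-04,  9.88711128e-01,  1.49830905e-01, -1.49004652e-04]), 'finger_gap': 0.08551302154835282}
scene [[371.2553836097078, 0.0, 316.2548507239171], [0.0, 371.2553836097078, 200.22397792836654], [0.0, 0.0, 1.0]] [[-0.836836094347971, -0.5474233664476007, 0.005745351478348218], [-0.3166897249115463, 0.4755039804205145, -0.8207335637950336], [0.4465567929523444, -0.6886389638057255, -0.5712822491524605]] [0.5161524120289812, 0.25806536967016197, 0.6072917401610287]
top [[398.71758528353797, 0.0, 321.78303629916815], [0.0, 398.71758528353797, 203.00396721256928], [0.0, 0.0, 1.0]] [[0.021563199965275774, -0.9996945328112702, -0.012077643582817951], [-0.9887746888043528, -0.019538037608456852, -0.14813129266385736], [0.1478500699597818, 0.015136252959916283, -0.9888939531917569]] [0.0013038688857268845, 0.6375386399894554, 0.9478226892215256]
```

View pics/top0.png

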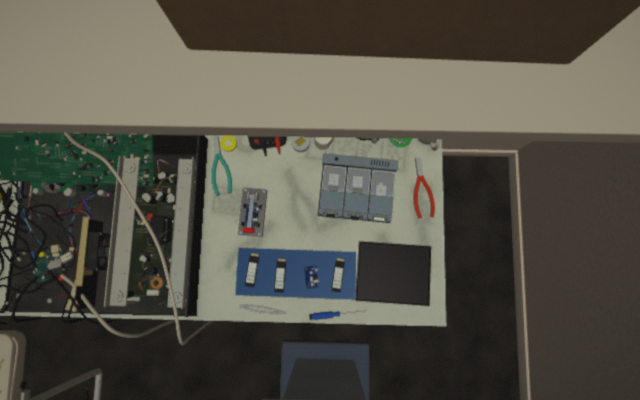

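View pics/scene0.png

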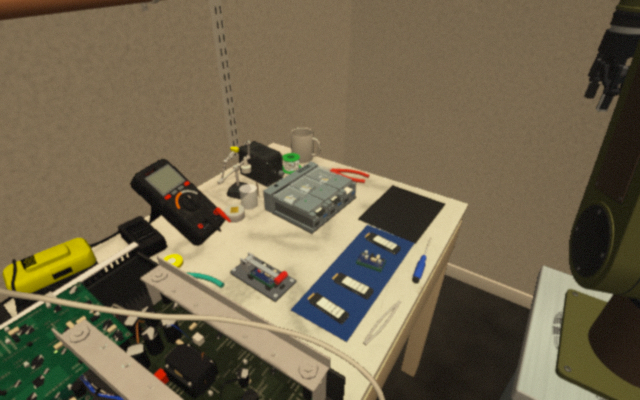

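Top view: blue mat with blanks at about (252,270), (280,275), (339,275) and the board at (312,276). The tray is at (394,273), the nest at (252,212) with its red bar at (248,231), and the duplicator at (356,187). I'll enlarge this region and measure.

```bash
cat > h.py <<'E'
import numpy as np, cv2
from scipy.spatial.transform import Rotation as Ro
from plant import ctrl
def ray(s,uv,z):
    K,R,t=(np.array(s[k],float) for k in 'KRt')
    d=R.T@np.linalg.solve(K,np.array([uv[0],uv[1],1.])); c=-R.T@t
    return c+d*(z-c[2])/d[2]
def proj(s,X):
    p=s['K']@(s['R']@np.array(X,float)+s['t']); return p[:2]/p[2]
def blobs(s,lo,hi,roi=None,amin=8):
    h=cv2.cvtColor(s['image'],cv2.COLOR_RGB2HSV); m=cv2.inRange(h,lo,hi)
    if roi:
        k=np.zeros_like(m); x0,y0,x1,y1=roi; k[y0:y1,x0:x1]=255; m&=k
    cs,_=cv2.findContours(m,cv2.RETR_EXTERNAL,cv2.CHAIN_APPROX_NONE)
    return [c for c in cs if cv2.contourArea(c)>=amin]
def pose():
    o=ctrl.get_obs(); w,x,y,z=o['orientation']; return o['tool_pos'],Ro.from_quat([x,y,z,w]),o
def delta(target,yaw=None,tool=(0,0,1)):
    """shift in tool axes from present TCP pose to target TCP"""
    p,R,o=pose(); return R.inv().apply(np.array(target)-p)
E
python3 - <<'E'
from h import *
s=ctrl.snapshot('top'); im=s['image']
c=cv2.resize(im[140:320,205:445],None,fx=3.3,fy=3.3,interpolation=cv2.INTER_CUBIC); cv2.imwrite('pics/c1.png',c[:,:,::-1]);
c=-s['R'].T@s['t']; print('cam',c)
# mat (blue), tray (dark), bar (red)
for n,lo,hi,roi,z in (('mat',(105,120,40),(125,255,200),(225,240,365,305),.002),('tray',(0,0,0),(180,255,40),(350,235,440,310),.005),('bar',(0,150,80),(8,255,255),(235,220,265,240),.041),('white',(0,0,150),(180,60,255),(236,245,358,300),.011)):
    for k in blobs(s,lo,hi,roi):
        r=cv2.minAreaRect(k); print(n,r,[ray(s,q,z)[:2].round(3).tolist() for q in cv2.boxPoints(r)], ray(s,r[0],z).round(4))
E
```

```text
cam [ 4.90218304e-01 -5.86759464e-04  1.03175130e+00]
mat ((295.5717468261719, 273.15863037109375), (116.5219955444336, 45.1994743347168), 2.2311747074127197) [[0.408, 0.226], [0.522, 0.228], [0.517, -0.072], [0.404, -0.068]] [0.4623 0.078  0.002 ]
tray ((407.5, 274.5), (59.0, 43.0), 90.0) [[0.538, -0.152], [0.541, -0.261], [0.394, -0.258], [0.391, -0.151]] [ 0.4652 -0.2056  0.005 ]
bar ((248.0, 230.0), (4.0, 10.0), 90.0) [[0.571, 0.21], [0.572, 0.185], [0.562, 0.184], [0.561, 0.209]] [0.5667 0.197  0.041 ]
white ((263.5, 297.4999694824219), (54.99999237060547, 2.999999523162842), -0.0) [[0.395, 0.225], [0.403, 0.225], [0.406, 0.087], [0.399, 0.087]] [0.4007 0.1558 0.011 ]
white ((279.0, 283.0), (2.0, 6.0), 90.0) [[0.439, 0.126], [0.44, 0.111], [0.435, 0.111], [0.435, 0.126]] [0.4372 0.1183 0.011 ]
white ((336.6764831542969, 283.7941589355469), (6.063390254974365, 5.5783185958862305), 14.03624439239502) [[0.433, -0.018], [0.447, -0.021], [0.444, -0.036], [0.43, -0.033]] [ 0.4385 -0.0268  0.011 ]
white ((280.0, 274.5), (11.0, 6.0), 90.0) [[0.472, 0.125], [0.472, 0.109], [0.445, 0.108], [0.444, 0.124]] [0.4583 0.1166 0.011 ]
white ((337.770263671875, 273.87835693359375), (6.082762718200684, 11.672327995300293), 9.462322235107422) [[0.45, -0.019], [0.478, -0.024], [0.476, -0.039], [0.448, -0.035]] [ 0.463  -0.0291  0.011 ]
white ((251.11000061035156, 272.22998046875), (6.222539901733398, 18.526199340820312), 8.130102157592773) [[0.44, 0.2], [0.486, 0.196], [0.484, 0.18], [0.439, 0.184]] [0.4623 0.1899 0.011 ]
white ((310.5, 248.5), (7.0, 93.0), 90.0) [[0.532, 0.16], [0.537, -0.077], [0.519, -0.077], [0.514, 0.159]] [0.5252 0.0412 0.011 ]
```

View pics/c1.png

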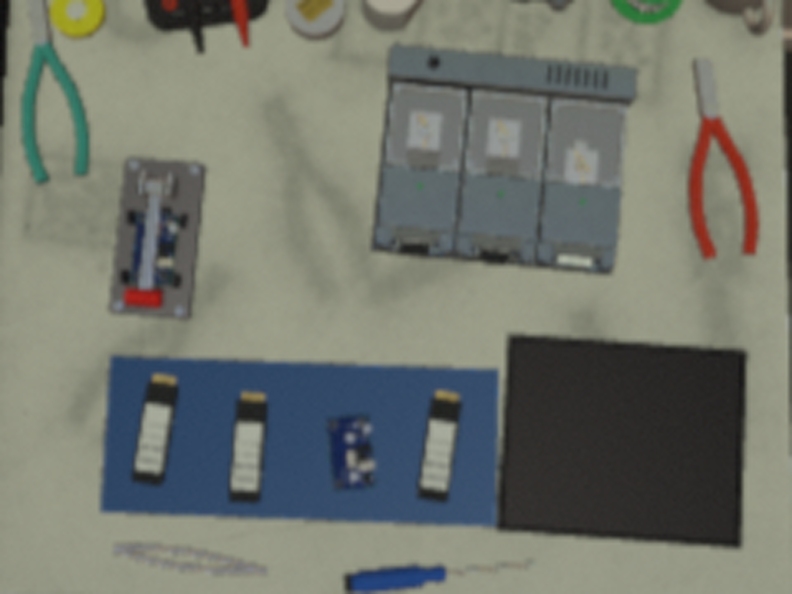

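The enlarged top view shows the left and middle bays with dark stick ends at their mouths, so those are held, and the right bay empty with its flag forward. Three blanks and the board lie on the mat. Next I'll move the wrist camera over the scene.

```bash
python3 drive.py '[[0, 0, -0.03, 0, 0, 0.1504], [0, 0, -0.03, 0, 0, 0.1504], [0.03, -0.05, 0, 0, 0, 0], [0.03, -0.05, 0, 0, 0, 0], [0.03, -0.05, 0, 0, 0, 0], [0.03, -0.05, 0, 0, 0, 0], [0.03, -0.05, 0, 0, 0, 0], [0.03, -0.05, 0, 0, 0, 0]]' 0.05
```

```text
refused: ROWS must be rows parted by a bar, with the numbers parted by spaces. Nothing was moved.
```

Nothing moved. I misread the format; it is rows parted by a bar, with the numbers parted by spaces. Resending.

```bash
python3 drive.py '0 0 -0.03 0 0 0.1504 | 0 0 -0.03 0 0 0.1504 | 0.03 -0.05 0 0 0 0 | 0.03 -0.05 0 0 0 0 | 0.03 -0.05 0 0 0 0 | 0.03 -0.05 0 0 0 0 | 0.03 -0.05 0 0 0 0 | 0.03 -0.05 0 0 0 0' 0.05
python3 drive.py '0.03 -0.05 0 0 0 0 | 0.03 -0.05 0 0 0 0 | 0.03 -0.05 0 0 0 0 | 0.03 -0.05 0 0 0 0 | 0 0 0 0 0 0'
python3 - <<'E'
from h import *
s=ctrl.snapshot('wrist'); cv2.imwrite('pics/w1.png',s['image'][:,:,::-1])
p,R,o=pose(); print(p,o['orientation'],o['joint_pos'].round(3) if hasattr(o['joint_pos'],'round') else o['joint_pos'],o['time']); print('cam',-s['R'].T@s['t'],s['K'][0][0]); print(s['R'].round(3).tolist())
E
```

```text
time: 1.15
tool_pos: [0.3361, -0.1997, 0.3638]
orientation: [0.0, 1.0, -0.0, 0.0]
wrist_force: [1.4, 0.1, 0.5]
finger_gap: 0.05
grasp_force: 0.0
time: 1.78
tool_pos: [0.457, 0.0017, 0.3633]
orientation: [-0.0, 1.0, 0.003, -0.0]
wrist_force: [0.1, -0.5, 0.3]
finger_gap: 0.0502
grasp_force: 0.0
[4.55899899e-01 6.95076460e-06 3.63314116e-01] [ 1.69870610e-04  9.99998306e-01  1.70809531e-03 -6.65155222e-04] [ 0.     0.122 -0.16   1.29  -0.     3.138] 1.825
cam [0.52865052 0.00148373 0.43390355] 287.94070997729636
[[0.007, -1.0, -0.002], [-0.957, -0.007, 0.289], [-0.289, -0.001, -0.957]]
```

View pics/w1.png

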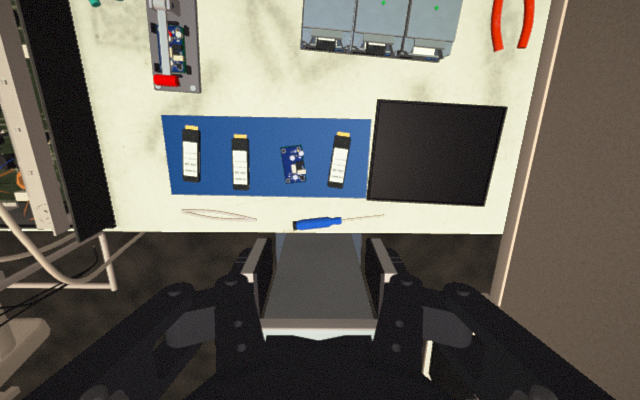

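The wrist view shows all the parts, but the last joint is at its limit (3.138) with this yaw. I'll take the half turn, which also turns the camera towards the bays.

```bash
python3 drive.py '0 0 0 0 0 -0.185 | 0 0 0 0 0 -0.185 | 0 0 0 0 0 -0.185 | 0 0 0 0 0 -0.185 | 0 0 0 0 0 -0.185 | 0 0 0 0 0 -0.185 | 0 0 0 0 0 -0.185 | 0 0 0 0 0 -0.185' >/dev/null
python3 drive.py '0 0 0 0 0 -0.185 | 0 0 0 0 0 -0.185 | 0 0 0 0 0 -0.185 | 0 0 0 0 0 -0.185 | 0 0 0 0 0 -0.185 | 0 0 0 0 0 -0.185 | 0 0 0 0 0 -0.185 | 0 0 0 0 0 -0.185' >/dev/null
python3 drive.py '0 0 0 0 0 -0.18 | 0 0.05 0 0 0 0 | 0 0 0 0 0 0'
python3 - <<'E'
from h import *
s=ctrl.snapshot('wrist'); cv2.imwrite('pics/w2.png',s['image'][:,:,::-1])
import pickle; pickle.dump({k:np.array(s[k]) for k in ('image','K','R','t')},open('w2.pkl','wb'))
p,R,o=pose(); print(p,np.array(o['joint_pos']).round(3)); print('cam',-s['R'].T@s['t']); print(s['R'].round(3).tolist(), R.as_matrix().round(4).tolist())
E
```

```text
time: 4.2
tool_pos: [0.4549, 0.0489, 0.3638]
orientation: [-0.0, 0.0, 1.0, 0.0]
wrist_force: [-0.3, -0.6, 0.3]
finger_gap: 0.0502
grasp_force: 0.0
[0.45490014 0.04798601 0.36383356] [ 1.050e-01  1.240e-01 -1.560e-01  1.291e+00 -1.000e-03  1.070e-01]
cam [0.37929428 0.04833358 0.43454117]
[[0.001, 1.0, 0.001], [0.958, -0.001, 0.288], [0.288, 0.001, -0.958]] [[-1.0, 0.0018, -0.0007], [0.0018, 1.0, -0.0008], [0.0007, -0.0008, -1.0]]
```

View pics/w2.png

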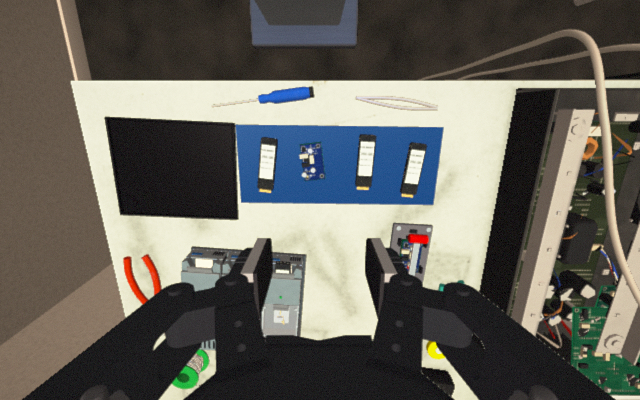

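Upside-down view: blanks at (268,165), (367,162) and (413,170), board at (312,161), nest bar at (418,239). The bays are partly hidden, so I'll measure them and the nest from the first wrist view (w1).

```bash
python3 - <<'E'
from h import *
a=cv2.imread('pics/w1.png'); 
c1=cv2.resize(a[0:70,290:470],None,fx=4.4,fy=4.4,interpolation=cv2.INTER_CUBIC)
c2=cv2.resize(a[0:100,140:220],None,fx=4.4,fy=4.4,interpolation=cv2.INTER_CUBIC)
o=np.zeros((308+0,792,3),np.uint8); o[:308]=c1[:308]
o2=cv2.resize(a[0:100,140:350],None,fx=3.7,fy=2.9,interpolation=cv2.INTER_CUBIC)[:290,:777]
f=np.zeros((600,792,3),np.uint8); f[:308]=c1[:308]; f[310:600,:777]=o2
cv2.imwrite('pics/c2.png',f)
E
```

```text
(no output)
```

View pics/c2.png

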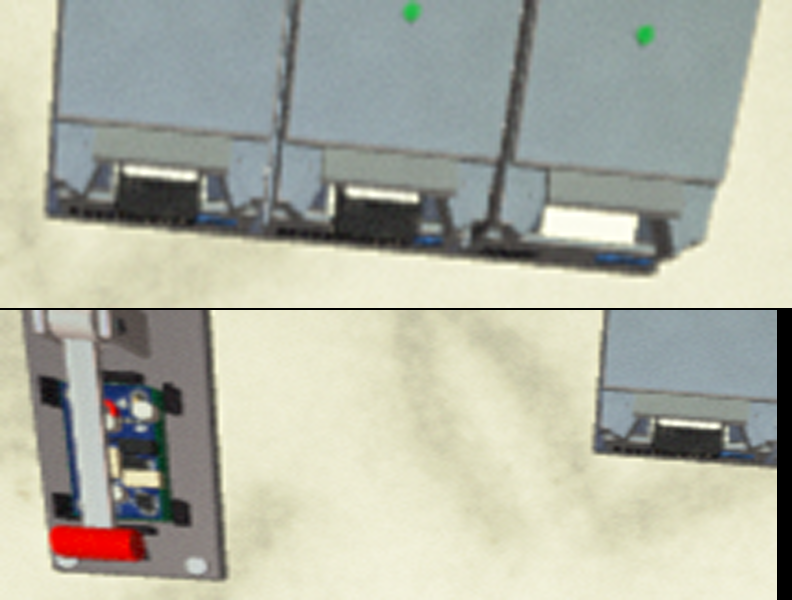

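Crop of w1: dark stick ends sit in the left and middle bays at crop (160,195) and (378,215), and the right one is empty. The nest has the finger down, with its red bar at the near end. I'll cast rays for these.

```bash
cat > m1.py <<'E'
from h import *
import pickle
w2=pickle.load(open('w2.pkl','rb')); K=w2['K']; print(K.round(2).tolist())
R1=np.array([[0.007,-1.0,-0.002],[-0.957,-0.007,0.289],[-0.289,-0.001,-0.957]]); U,_,V=np.linalg.svd(R1); R1=U@V
c=np.array([0.52865052,0.00148373,0.43390355]); w1=dict(K=K,R=R1,t=-R1@c)
top=dict(K=np.array([[398.7176,0,321.783],[0,398.7176,203.004],[0,0,1]]),R=np.array([[0.0215632,-0.99969453,-0.01207764],[-0.98877469,-0.01953804,-0.14813129],[0.14785007,0.01513625,-0.98889395]]),t=np.array([0.00130387,0.63753864,0.94782269]))
E
python3 - <<'E'
from m1 import *
f=lambda X,Y:(140+X/3.7,(Y-310)/2.9)
g=lambda X,Y:(205+X/3.3,140+Y/3.3)
b=lambda X,Y:(290+X/4.4,Y/4.4)
print('nest w1',[ray(w1,f(*q),.008)[:2].round(4).tolist() for q in ((52,570),(226,578),(212,312),(25,315))])
print('nest top',[ray(top,g(*q),.008)[:2].round(4).tolist() for q in ((110,310),(188,318),(204,165),(128,158))])
print('bar w1',[ray(w1,f(*q),.041)[:2].round(4).tolist() for q in ((52,540),(143,545),(97,528),(97,556))])
print('stick ends w1 (z 38/32)',[[ray(w1,b(*q),z)[:2].round(4).tolist() for z in (.038,.032)] for q in ((118,208),(198,220),(335,231),(419,243))])
print('front foot line',[[ray(w1,b(*q),z)[:2].round(4).tolist() for z in (.006,0)] for q in ((48,215),(655,270))])
print('roof edge line z=50/56',[[ray(w1,b(*q),z)[:2].round(4).tolist() for z in (.056,.05)] for q in ((57,118),(275,137),(290,143),(498,160),(514,163),(718,184))])
print('roof edge top',[[ray(top,g(*q),z)[:2].round(4).tolist() for z in (.056,.05)] for q in ((392,82),(624,102),(376,248),(610,270))])
# mat items from w2
for n,lo,hi in (('gold',(12,120,120),(35,255,255)),('white',(0,0,130),(180,70,255))):
    for k in blobs(w2,lo,hi,(242,128,438,202),6):
        r=cv2.minAreaRect(k); print(n,np.round(r[0],1),np.round(r[1],1),ray(w2,r[0],.011)[:2].round(4))
m=cv2.inRange(cv2.cvtColor(w2['image'],cv2.COLOR_RGB2HSV),(95,100,40),(130,255,255))
k=np.zeros_like(m);k[120:208,235:445]=255
mm=cv2.morphologyEx(m&k,cv2.MORPH_CLOSE,np.ones((3,3),np.uint8)); 
cs,_=cv2.findContours(mm,cv2.RETR_CCOMP,cv2.CHAIN_APPROX_NONE)
for q in cs:
    if cv2.contourArea(q)>100:
        r=cv2.minAreaRect(q); P=np.array([ray(w2,v,.011)[:2] for v in cv2.boxPoints(r)]); print('hole',cv2.contourArea(q),np.round(r[0],1),np.linalg.norm(P[0]-P[1]).round(4),np.linalg.norm(P[1]-P[2]).round(4),P.mean(0).round(4),P.round(3).tolist())
t=blobs(w2,(0,0,0),(180,255,45),(100,110,240,225),500)
for q in t: r=cv2.minAreaRect(q); print('tray',[ray(w2,v,.007)[:2].round(3).tolist() for v in cv2.boxPoints(r)])
E
```

```text
[[287.94, 0.0, 318.33], [0.0, 287.94, 197.33], [0.0, 0.0, 1.0]]
nest w1 [[0.5546, 0.2306], [0.5515, 0.1656], [0.6621, 0.1582], [0.6606, 0.2232]]
nest top [[0.5586, 0.228], [0.5536, 0.1669], [0.6748, 0.1595], [0.6793, 0.2201]]
bar w1 [[0.5649, 0.2109], [0.5631, 0.1799], [0.5699, 0.1947], [0.5585, 0.1964]]
stick ends w1 (z 38/32) [[[0.6036, 0.0045], [0.6047, 0.0045]], [[0.6007, -0.0181], [0.6018, -0.0184]], [[0.5981, -0.057], [0.5992, -0.0579]], [[0.5952, -0.081], [0.5962, -0.0823]]]
front foot line [[[0.6076, 0.0261], [0.6087, 0.0264]], [[0.5935, -0.1611], [0.5944, -0.1634]]]
roof edge line z=50/56 [[[0.6216, 0.0206], [0.623, 0.0209]], [[0.6175, -0.0372], [0.6189, -0.0378]], [[0.6161, -0.0412], [0.6175, -0.0419]], [[0.6124, -0.0968], [0.6137, -0.0984]], [[0.6117, -0.1012], [0.6131, -0.1028]], [[0.6071, -0.1562], [0.6083, -0.1587]]]
roof edge top [[[0.733, 0.0114], [0.7345, 0.0115]], [[0.7208, -0.1646], [0.7222, -0.1656]], [[0.6057, 0.0207], [0.6064, 0.0208]], [[0.5928, -0.1536], [0.5934, -0.1545]]]
gold [407. 195.] [ 2. 10.] [0.503  0.1846]
gold [265.  190.3] [10.3  2.5] [ 0.4953 -0.0
[... 357 characters left out ...]
.3 34.7] [0.4465 0.1186]
hole 15077.5 [338.5 164.4] 0.116 0.2946 [0.4578 0.079 ] [[0.513, -0.08], [0.398, -0.069], [0.402, 0.226], [0.518, 0.239]]
hole 278.5 [306.5 156. ] 0.0324 0.0248 [0.4432 0.0313] [[0.459, 0.018], [0.427, 0.019], [0.427, 0.044], [0.459, 0.044]]
hole 969.0 [412.6 170.1] 0.0861 0.0285 [0.4655 0.1895] [[0.505, 0.17], [0.42, 0.18], [0.425, 0.208], [0.512, 0.199]]
hole 931.0 [266.6 165. ] 0.0854 0.0263 [ 0.4577 -0.0283] [[0.499, -0.048], [0.414, -0.036], [0.416, -0.01], [0.501, -0.02]]
hole 955.0 [365.2 162.2] 0.0858 0.0269 [0.4535 0.1181] [[0.495, 0.102], [0.41, 0.106], [0.412, 0.133], [0.498, 0.131]]
tray [[0.533, -0.293], [0.388, -0.256], [0.396, -0.064], [0.543, -0.082]]
```

Working estimates, which match the given sizes:
- **Duplicator:** yaw about -0.075, face at about (0.605,-0.007), bay axes at y of about -0.007, -0.069 and -0.129.
- **Nest:** yaw about -0.062, bar at (0.565,0.196).

Next I'll approach the left stick with closed fingers.

```bash
python3 drive.py '0 0 0 0 0 0.075 | -0.036 -0.0147 0 0 0 0 | -0.036 -0.0147 0 0 0 0 | -0.036 -0.0147 0.03 0 0 0 | 0 0 0.06 0 0 0 | 0 0 0.06 0 0 0 | 0 0 0.06 0 0 0 | 0 0 0.055 0 0 0' 0
python3 drive.py '0 0 0.003 0 0 0 | 0 0 0 0 0 0'
python3 - <<'E'
from h import *
s=ctrl.snapshot('wrist'); cv2.imwrite('pics/w3.png',s['image'][:,:,::-1])
p,R,o=pose(); print(p,R.as_rotvec(),R.as_matrix()[:,0].round(4),np.array(o['joint_pos']).round(3))
E
```

```text
time: 5.25
tool_pos: [0.559, -0.0059, 0.0971]
orientation: [-0.0, 0.04, 0.999, -0.0]
wrist_force: [0.6, -0.8, 0.0]
finger_gap: 0.0002
grasp_force: 0.0
time: 5.5
tool_pos: [0.5606, -0.0047, 0.0972]
orientation: [0.001, 0.039, 0.999, -0.0]
wrist_force: [-0.8, -0.7, 0.4]
finger_gap: -0.0002
grasp_force: 0.0
[ 0.56164078 -0.00447999  0.0982285 ] [ 1.21947418e-01  3.13539252e+00 -1.44984439e-04] [-0.997   0.0777 -0.0038] [-0.008  0.483 -0.38   0.704 -0.     0.07 ]
```

View pics/w3.png

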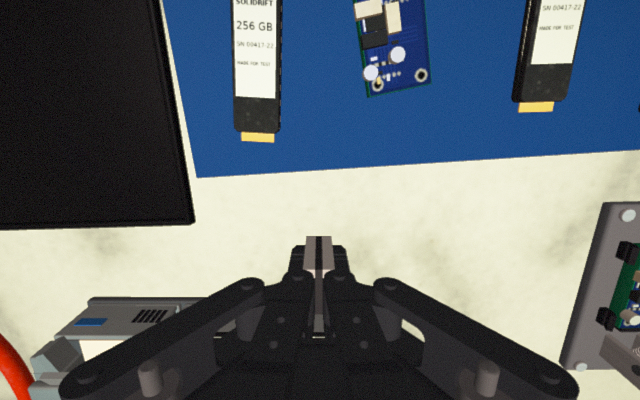

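The view shows closed fingers in front of the bays, clear of everything. Now I'll press in steps and watch the force.

```bash
python3 drive.py '-0.02 0 0 0 0 0 | -0.004 0 0 0 0 0 | 0 0 0 0 0 0' | grep -E 'pos|wrist'
for i in 1 2 3; do python3 drive.py '-0.002 0 0 0 0 0 | -0.001 0 0 0 0 0 | 0 0 0 0 0 0' | grep -E 'pos|wrist'; done
```

```text
tool_pos: [0.5848, -0.0056, 0.0975]
wrist_force: [-0.1, -0.6, 0.3]
tool_pos: [0.5866, -0.0057, 0.0958]
wrist_force: [0.3, -0.5, -0.4]
tool_pos: [0.59, -0.0059, 0.0958]
wrist_force: [0.7, 0.4, -0.6]
tool_pos: [0.5917, -0.0061, 0.0957]
wrist_force: [-4.3, -0.2, 3.3]
```

```bash

for i in 1 2 3; do python3 drive.py '-0.002 0 0 0 0 0 | 0 0 0 0 0 0' | grep -E 'pos|wrist'; done
```

```text
tool_pos: [0.5939, -0.0063, 0.0957]
wrist_force: [-4.8, 0.8, 3.4]
tool_pos: [0.5962, -0.0065, 0.0957]
wrist_force: [-4.7, 0.4, 3.6]
tool_pos: [0.5966, -0.0065, 0.0957]
wrist_force: [-8.8, 0.6, 6.8]
```

```bash

for i in 1 2; do python3 drive.py '-0.002 0 0 0 0 0 | 0 0 0 0 0 0' | grep -E 'pos|wrist'; done
```

```text
tool_pos: [0.5969, -0.0066, 0.0955]
wrist_force: [-12.4, 0.7, 9.8]
tool_pos: [0.5971, -0.0066, 0.0953]
wrist_force: [-15.6, 1.1, 12.7]
```

```bash

python3 drive.py '-0.002 0 0 0 0 0 | 0 0 0 0 0 0' | grep -E 'pos|wrist'; python3 drive.py '0.006 0 0 0 0 0 | 0.02 0 0 0 0 0 | 0.03 0 0 0 0 0 | 0.01 0 -0.04 0 0 0 | 0 0 0 0 0 0' 0.045| grep -E 'pos|wrist'
python3 - <<'E'
from h import *
s=ctrl.snapshot('top'); c=s['image'][195:225,310:400]; c=cv2.resize(c,None,fx=7,fy=7,interpolation=cv2.INTER_CUBIC)
w=ctrl.snapshot('wrist')['image'][200:,100:540]; f=np.zeros((600,640,3),np.uint8); f[:210,:630]=c; f[212:212+291,:640]=cv2.resize(w,(640,291)); cv2.imwrite('pics/c4.png',f[:,:,::-1])
E
```

```text
tool_pos: [0.5974, -0.0067, 0.0951]
wrist_force: [-19.1, 2.5, 14.7]
tool_pos: [0.542, -0.002, 0.1389]
wrist_force: [0.4, 0.5, -0.3]
```

View pics/c4.png

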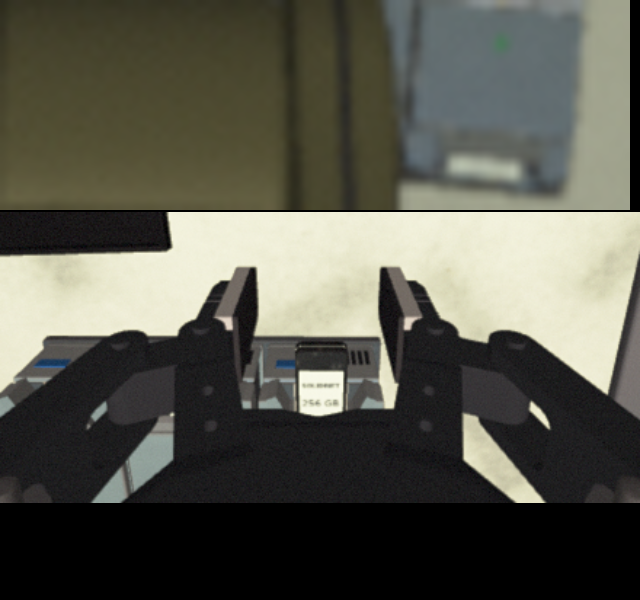

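The left stick has come out and stands proud, centred between the fingers to within 2 mm. I'll grip it.

```bash
python3 drive.py '0 0.0015 0.043 0 0 0 | -0.024 0 0 0 0 0 | -0.024 0 0 0 0 0 | 0 0 0 0 0 0' 0.045
python3 drive.py '0 0 0 0 0 0 | 0 0 0 0 0 0 | 0 0 0 0 0 0 | 0 0 0 0 0 0 | 0 0 0 0 0 0 | 0 0 0 0 0 0' 0.0
```

```text
time: 9.78
tool_pos: [0.5894, -0.0044, 0.0919]
orientation: [0.001, 0.038, 0.999, -0.0]
wrist_force: [0.0, 0.5, 0.2]
finger_gap: 0.0449
grasp_force: 0.0
time: 10.52
tool_pos: [0.5865, -0.0042, 0.0928]
orientation: [-0.0, 0.038, 0.999, 0.0]
wrist_force: [-1.2, -0.0, -0.4]
finger_gap: 0.0227
grasp_force: 58.7
```

```bash
python3 drive.py '0.025 0 0 0 0 0 | 0.025 0 0 0 0 0 | 0.025 0 0 0 0 0 | 0.01 0 -0.03 0 0 0 | 0 0 -0.03 0 0 0 | 0 0 0 0 0 0'
python3 - <<'E'
from m1 import *
g=lambda X,Y:(205+X/3.3,140+Y/3.3)
P=np.array([ray(top,g(*q),.007)[:2] for q in ((510,336),(746,350),(740,545),(498,530))]); print(P.round(4).tolist(),P.mean(0))
s=ctrl.snapshot('wrist'); cv2.imwrite('pics/w5.png',s['image'][:,:,::-1]); p,R,o=pose(); print(p,o['finger_gap'],o['wrist_force'])
E
```

```text
time: 11.28
tool_pos: [0.5043, 0.0023, 0.1554]
orientation: [0.003, 0.038, 0.999, 0.0]
wrist_force: [1.4, 0.7, -0.1]
finger_gap: 0.0224
grasp_force: 58.7
[[287.94, 0.0, 318.33], [0.0, 287.94, 197.33], [0.0, 0.0, 1.0]]
[[0.5449, -0.0837], [0.538, -0.2658], [0.3911, -0.2585], [0.398, -0.0757]] [ 0.46799941 -0.17093592]
[0.50337512 0.00228457 0.15399973] 0.02264401612020637 [-0.29472378  0.37032109 -1.0446679 ]
```

View pics/w5.png

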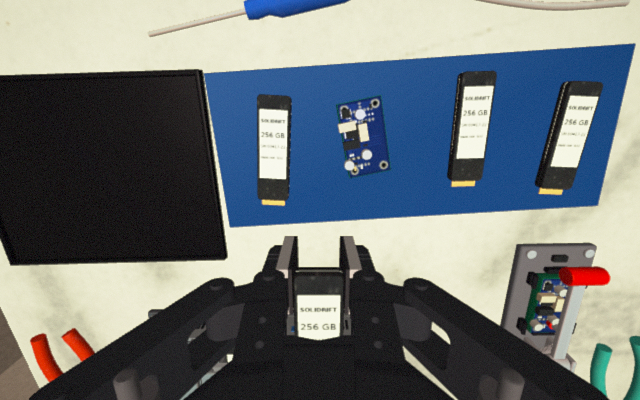

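The stick is held level with its label up. The tray centre is at about (0.468,-0.171). My fingertips reach well below the stick, so I'll tip the gold end down slightly to lay it in the tray softly.

```bash
python3 drive.py '0.0139 -0.058 0 0 0 0 | 0.0139 -0.058 0 0 0 0 | 0.0139 -0.058 0 0 0 0 | 0.0139 -0.058 0 0 0 0 | 0 0 0 0 0.125 0 | 0 0 0 0 0.125 0 | 0 0 0 0 0 0' | grep -E 'pos|ori|wrist|gap'
python3 - <<'E'
from h import *
p,R,o=pose(); print(p,R.as_matrix().round(3).tolist()); print('down 1 mm in tool axes',R.inv().apply([0,0,-.001]))
E
```

```text
tool_pos: [0.43, -0.2251, 0.1509]
orientation: [-0.125, 0.038, 0.991, 0.005]
wrist_force: [0.8, 0.5, -0.6]
finger_gap: 0.0224
[ 0.43003738 -0.22511312  0.15091132] [[-0.966, 0.076, -0.248], [0.074, 0.997, 0.02], [0.249, 0.001, -0.969]]
down 1 mm in tool axes [-2.48669567e-04 -1.04820278e-06  9.68587811e-04]
```

```bash
python3 drive.py '-0.0075 0 0.029 0 0 0 | -0.0075 0 0.029 0 0 0 | 0 0 0 0 0 0' | grep -E 'pos|wrist'
for i in 1 2 3 4 5; do python3 drive.py '-0.0005 0 0.002 0 0 0 | 0 0 0 0 0 0' | grep -E 'pos|wrist'; done
```

```text
tool_pos: [0.4269, -0.2235, 0.0912]
wrist_force: [-0.2, -0.2, 0.1]
tool_pos: [0.4297, -0.225, 0.0919]
wrist_force: [-0.5, -0.4, -0.3]
tool_pos: [0.4294, -0.2249, 0.0892]
wrist_force: [0.0, 0.2, -0.8]
tool_pos: [0.4291, -0.2248, 0.0867]
wrist_force: [-0.5, -0.4, -0.4]
tool_pos: [0.4291, -0.2248, 0.0845]
wrist_force: [0.1, -0.2, -0.9]
tool_pos: [0.4291, -0.2247, 0.0825]
wrist_force: [-0.3, 0.3, -0.3]
```

```bash

for i in 1 2 3 4 ; do python3 drive.py '-0.0005 0 0.002 0 0 0 | 0 0 0 0 0 0' | grep -E 'pos|wrist'; done
```

```text
tool_pos: [0.4291, -0.2247, 0.0805]
wrist_force: [-0.4, -0.1, -0.6]
tool_pos: [0.4291, -0.2248, 0.0784]
wrist_force: [-1.1, 0.5, -0.9]
tool_pos: [0.4291, -0.2248, 0.0764]
wrist_force: [-0.1, -0.8, -1.2]
tool_pos: [0.4292, -0.2248, 0.0752]
wrist_force: [-0.7, -0.2, 5.4]
```

```bash
python3 drive.py '0 0 0 0 0 0 | 0 0 0 0 0 0 | 0 0 0 0 0 0' 0.045 | grep -E 'pos|wrist|gap'
python3 drive.py '0.0125 0 -0.0484 0 0 0 | 0.0125 0 -0.0484 0 0 0 | 0 0 0 0 -0.125 0 | 0 0 0 0 -0.125 0 | 0 0 0 0 0 0' 0 | grep -E 'pos|ori|wrist|gap'
python3 - <<'E'
from h import *
s=ctrl.snapshot('wrist'); cv2.imwrite('pics/w6.png',s['image'][:,:,::-1]); p,R,o=pose(); print(p,R.as_matrix().round(3).tolist())
print(delta((.560,-.066,.155)))
E
```

```text
tool_pos: [0.4291, -0.2248, 0.0743]
wrist_force: [-0.3, 0.0, 0.8]
finger_gap: 0.0448
tool_pos: [0.4266, -0.2241, 0.1746]
orientation: [-0.001, 0.039, 0.999, 0.0]
wrist_force: [-0.2, 0.2, 0.2]
finger_gap: 0.0002
[ 0.42774647 -0.22452102  0.17461671] [[-0.997, 0.077, -0.002], [0.077, 0.997, 0.0], [0.002, 0.0, -1.0]]
[-0.1196538   0.16825973  0.01939996]
```

View pics/w6.png

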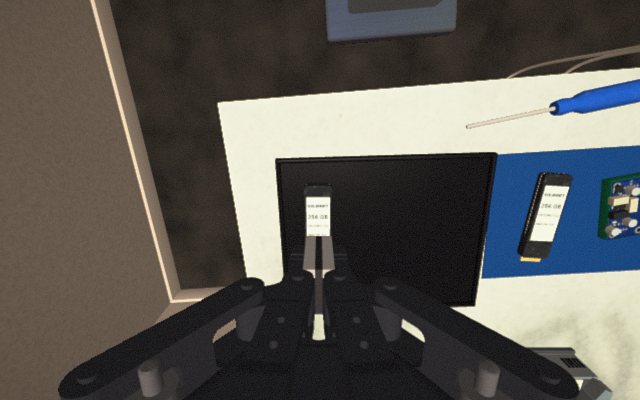

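The written stick lies flat, label up, in the tray at pixel (317,210). Next is the middle bay.

```bash
python3 drive.py '-0.0281 0.0427 0 0 0 0 | -0.0281 0.0427 0 0 0 0 | -0.0281 0.0427 0 0 0 0 | -0.0281 0.0427 0 0 0 0 | 0 0 0.04 0 0 0 | 0 0 0.039 0 0 0 | 0 0 0 0 0 0' | grep -E 'pos|wrist'
python3 drive.py '-0.02 0 0 0 0 0 | -0.008 0 0 0 0 0 | -0.004 0 0 0 0 0 | 0 0 0 0 0 0' | grep -E 'pos|wrist'
for i in 1 2 3; do python3 drive.py '-0.002 0 0 0 0 0 | 0 0 0 0 0 0' | grep -E 'pos|wrist'; done
```

```text
tool_pos: [0.5521, -0.0623, 0.092]
wrist_force: [-0.8, 0.0, -0.7]
tool_pos: [0.586, -0.0656, 0.0959]
wrist_force: [-0.1, 0.2, 0.7]
tool_pos: [0.5867, -0.0656, 0.0954]
wrist_force: [-3.9, 0.2, 2.2]
tool_pos: [0.5882, -0.0657, 0.0953]
wrist_force: [-5.7, 0.4, 4.5]
tool_pos: [0.5901, -0.0658, 0.0952]
wrist_force: [-5.2, 0.8, 4.2]
```

```bash

for i in 1 2; do python3 drive.py '-0.003 0 0 0 0 0 | -0.002 0 0 0 0 0 | 0 0 0 0 0 0' | grep -E 'pos|wrist'; done
python3 drive.py '-0.002 0 0 0 0 0 | 0 0 0 0 0 0' | grep -E 'pos|wrist'
```

```text
tool_pos: [0.5922, -0.066, 0.0948]
wrist_force: [-10.8, 0.7, 8.0]
tool_pos: [0.5928, -0.0661, 0.0942]
wrist_force: [-19.6, -0.2, 15.8]
tool_pos: [0.593, -0.0661, 0.0941]
wrist_force: [-23.4, 2.1, 17.8]
```

```bash
python3 drive.py '0.01 0 0 0 0 0 | 0.025 0 0 0 0 0 | 0.025 0 -0.0125 0 0 0 | 0 0 0 0 0 0' | grep -E 'pos|wrist'
python3 drive.py '0 0.0015 0 0 0 0 | 0 0 0 0 0 0 | 0 0 0 0 0 0' 0.045 | grep -E 'pos|wrist|gap'
python3 - <<'E'
from h import *
s=ctrl.snapshot('wrist'); cv2.imwrite('pics/w7.png',s['image'][:,:,::-1]); 
for z in (.047,):
  for k in blobs(s,(0,0,130),(180,60,255),(280,260,360,345),20): r=cv2.boundingRect(k); print(r,ray(s,(r[0]+r[2]/2,r[1]),z), ray(s,(r[0],r[1]),z),ray(s,(r[0]+r[2],r[1]),z))
print(pose()[0], delta((.584,-.0640,.107)))
E
```

```text
tool_pos: [0.5435, -0.0622, 0.1086]
wrist_force: [0.3, -0.2, 0.4]
tool_pos: [0.5449, -0.0608, 0.1076]
wrist_force: [0.8, -0.3, -0.1]
finger_gap: 0.045
(298, 334, 37, 6) [ 0.58793875 -0.06578087  0.047     ] [ 0.58714771 -0.07603011  0.047     ] [ 0.5887299  -0.05553027  0.047     ]
(280, 260, 80, 42) [ 0.5422448  -0.06041605  0.047     ] [ 0.54068247 -0.08073733  0.047     ] [ 0.54380755 -0.04008941  0.047     ]
[ 0.54466001 -0.06083491  0.10763303] [-0.03946677 -0.00014837  0.00063715]
```

```bash
python3 drive.py '-0.02 -0.001 0 0 0 0 | -0.0195 0 0 0 0 0 | 0 0 0 0 0 0' | grep -E 'pos|wrist'
python3 drive.py '0 0 0 0 0 0 | 0 0 0 0 0 0 | 0 0 0 0 0 0 | 0 0 0 0 0 0 | 0 0 0 0 0 0' 0.0| grep -E 'pos|wrist|gap|grasp'
python3 drive.py '0.02 0 0 0 0 0 | 0.025 0 0 0 0 0 | 0.025 0 0 0 0 0 | 0.01 0 -0.02 0 0 0 | 0 0 0 0 0 0'| grep -E 'pos|wrist|gap|grasp'
```

```text
tool_pos: [0.5851, -0.065, 0.1078]
wrist_force: [-0.6, 0.1, 0.0]
tool_pos: [0.5829, -0.0648, 0.1078]
wrist_force: [-0.2, -0.1, 1.0]
finger_gap: 0.022
grasp_force: 58.8
tool_pos: [0.5041, -0.0588, 0.129]
wrist_force: [0.2, 0.0, -0.7]
finger_gap: 0.0219
grasp_force: 58.8
```

```bash
python3 drive.py '0.0224 -0.0388 0 0 0 0 | 0.0224 -0.0388 0 0 0 0 | 0.0224 -0.0388 0 0 0 0 | 0 0 0 0 0 0 | 0 0 0.03 0 0 0 | 0 0 0.018 0 0 0 | 0 0 0 0 0 0' | grep -E 'pos|wrist|gap'
for i in 1 2 3 4; do python3 drive.py '0 0 0.002 0 0 0 | 0 0 0 0 0 0' | grep -E 'pos|wrist'; done
```

```text
tool_pos: [0.4277, -0.1688, 0.0786]
wrist_force: [0.2, 0.4, -0.6]
finger_gap: 0.0216
tool_pos: [0.4287, -0.1697, 0.0785]
wrist_force: [0.8, 0.3, 0.2]
tool_pos: [0.4279, -0.1696, 0.0761]
wrist_force: [-0.4, -0.0, -0.8]
tool_pos: [0.4279, -0.1697, 0.0758]
wrist_force: [-3.8, 2.4, 18.5]
tool_pos: [0.4279, -0.1697, 0.0757]
wrist_force: [-9.1, 4.5, 39.6]
```

```bash
python3 drive.py '0 0 -0.004 0 0 0 | 0 0 0 0 0 0' - >/dev/null
python3 drive.py '0 0 0 0 0 0 | 0 0 0 0 0 0 | 0 0 -0.06 0 0 0 | 0 0 -0.06 0 0 -0.015 | -0.023 0.0469 -0.0068 0 0 0 | -0.023 0.0469 -0.0068 0 0 0 | -0.023 0.0469 -0.0068 0 0 0 | -0.023 0.0469 -0.0068 0 0 0' 0.035 | grep -E 'pos|wrist|gap'
python3 drive.py '-0.023 0.0469 -0.0068 0 0 0 | -0.023 0.0469 -0.0068 0 0 0 | -0.023 0.0469 -0.0068 0 0 0 | -0.023 0.0469 -0.0068 0 0 0 | 0 0 0 0 0 0' 0.05 | grep -E 'pos|wrist|gap'
python3 - <<'E'
from h import *
s=ctrl.snapshot('wrist'); cv2.imwrite('pics/w8.png',s['image'][:,:,::-1]); p,R,o=pose(); print(p,R.as_matrix().round(4).tolist())
import pickle; pickle.dump({k:np.array(s[k]) for k in ('image','K','R','t')},open('w8.pkl','wb'))
for k in blobs(s,(0,150,80),(8,255,255),None,40)+blobs(s,(172,150,80),(180,255,255),None,40): r=cv2.minAreaRect(k); print('red',cv2.boundingRect(k),[ray(s,v,.041)[:2].round(4).tolist() for v in cv2.boxPoints(r)])
t=ctrl.snapshot('top'); c=cv2.resize(t['image'][235:310,350:440],None,fx=4,fy=4); f=np.zeros((600,800,3),np.uint8); f[:300,:360]=c; f[220:600,192:800]=cv2.resize(s['image'],(608,380)); cv2.imwrite('pics/c8.png',f[:,:,::-1])
E
```

```text
tool_pos: [0.5317, 0.0134, 0.223]
wrist_force: [-0.4, -0.4, 0.4]
finger_gap: 0.0347
tool_pos: [0.6362, 0.197, 0.2494]
wrist_force: [-0.7, -0.4, 0.2]
finger_gap: 0.0497
[0.63488085 0.19503741 0.24915638] [[-0.9982, 0.0592, -0.0009], [0.0592, 0.9982, -0.0005], [0.0009, -0.0006, -1.0]]
red (313, 320, 10, 11) [[0.7932, 0.1816], [0.7938, 0.192], [0.8079, 0.1913], [0.8073, 0.1807]]
red (262, 297, 15, 43) [[0.7608, 0.1182], [0.7581, 0.1343], [0.8142, 0.1379], [0.8172, 0.121]]
red (527, 240, 21, 27) [[0.7051, 0.4145], [0.7033, 0.4169], [0.7373, 0.4417], [0.7392, 0.4393]]
red (553, 239, 19, 24) [[0.7094, 0.4412], [0.7055, 0.4442], [0.7301, 0.4695], [0.7342, 0.4665]]
red (558, 131, 29, 8) [[0.5972, 0.4277], [0.5936, 0.4532], [0.5994, 0.4555], [0.603, 0.4298]]
red (302, 108, 30, 15) [[0.5578, 0.1862], [0.5593, 0.2129], [0.5719, 0.2124], [0.5703, 0.1852]]
```

View pics/c8.png

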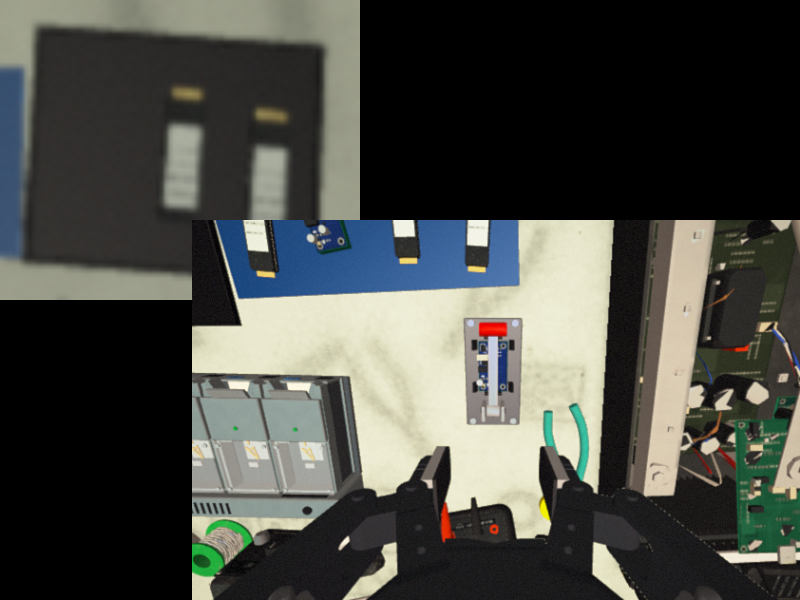

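Both written sticks lie flat, label up, in the tray. The nest is fully visible with its bar at about pixel (317,115). I'll measure its frame.

```bash
python3 - <<'E'
from h import *
import pickle
s=pickle.load(open('w8.pkl','rb')); h=cv2.cvtColor(s['image'],cv2.COLOR_RGB2HSV)
# plate: grey-mauve not bright; contour vs bright desk
m=cv2.inRange(h,(0,0,0),(180,255,150)); k=np.zeros_like(m);k[95:225,275:360]=255
cs,_=cv2.findContours(m&k,cv2.RETR_EXTERNAL,cv2.CHAIN_APPROX_NONE); q=max(cs,key=cv2.contourArea); r=cv2.minAreaRect(q)
P=np.array([ray(s,v,.008)[:2] for v in cv2.boxPoints(r)]); print('plate',P.round(4).tolist(),P.mean(0).round(4),np.linalg.norm(P[0]-P[1]),np.linalg.norm(P[1]-P[2]))
d=P[1]-P[0] if np.linalg.norm(P[1]-P[0])>.1 else P[2]-P[1]; print('yaw',np.arctan(d[1]/d[0]))
# black guides
b=cv2.inRange(h,(0,0,0),(180,255,45))&k; n,l,st,ce=cv2.connectedComponentsWithStats(b)
for i in range(1,n):
    if st[i,4]>10: print('blk',st[i],ce[i].round(1),ray(s,ce[i],.022)[:2].round(4))
bl=cv2.inRange(h,(100,110,30),(130,255,255))&k; ys,xs=np.nonzero(bl); print('board px',xs.min(),xs.max(),ys.min(),ys.max(),[ray(s,v,.017)[:2].round(4).tolist() for v in ((xs.min(),ys.min()),(xs.max(),ys.max()))])
E
```

```text
plate [[0.5516, 0.1684], [0.5552, 0.2311], [0.6768, 0.2276], [0.6727, 0.1575]] [0.6141 0.1961] 0.06281953521904289 0.12163675105539394
yaw -0.028518861130643364
blk [295 127   5   9  40] [296.8 131.2] [0.5796 0.1782]
blk [334 127   5   9  43] [336.1 131. ] [0.5818 0.2179]
blk [296 171   4  10  34] [297.4 175.7] [0.6255 0.1753]
blk [333 171   5  10  41] [335.2 175.3] [0.6273 0.2152]
board px 302 331 128 179 [[0.5771, 0.1835], [0.6323, 0.2107]]
```

```bash
python3 drive.py '0.035 0 0.02 0 0 0 | 0.035 0 0.02 0 0 0 | 0 0 0.05 0 0 0 | 0 0 0.05 0 0 0 | 0 0 0.011 0 0 0 | 0 0 0 0 0 0' 0.045 | grep -E 'pos|wrist|gap'
python3 drive.py '0 0 0 0 0 0 | 0 0 0 0 0 0 | 0 0 0 0 0 0 | 0 0 0 0 0 0 | 0 0 0 0 0 0' 0.0| grep -E 'pos|wrist|gap|grasp'
```

```text
tool_pos: [0.5642, 0.1969, 0.0994]
wrist_force: [0.3, 0.2, 0.7]
finger_gap: 0.0451
tool_pos: [0.566, 0.199, 0.1012]
wrist_force: [-1.5, 4.5, 6.7]
finger_gap: 0.026
grasp_force: 59.4
```

```bash
python3 drive.py '-0.001 0 -0.0127 0 0 0 | -0.0028 0 -0.0127 0 0 0 | -0.0049 0 -0.012 0 0 0 | -0.0063 0 -0.0112 0 0 0 | 0 0 0 0 0 0' | grep -E 'pos|wrist|gap'
python3 drive.py '-0.0081 0 -0.0101 0 0 0 | -0.0094 0 -0.0087 0 0 0 | -0.0088 0 -0.006 0 0 0 | -0.0095 0 -0.005 0 0 0 | -0.006 0 -0.0025 0 0 0 | -0.0062 0 -0.0019 0 0 0 | 0 0 0 0 0 0'| grep -E 'pos|wrist|gap|grasp'
```

```text
tool_pos: [0.5826, 0.198, 0.1484]
wrist_force: [6.6, 4.4, -9.6]
finger_gap: 0.0253
tool_pos: [0.6272, 0.1954, 0.1812]
wrist_force: [-0.5, 6.0, -3.5]
finger_gap: 0.0241
grasp_force: 60.2
```

```bash
python3 drive.py '0 0 0 0 0 0 | 0 0 0 0 0 0 | 0 0 -0.03 0 0 0 | 0.0237 0.0015 0 0 0 0 | 0 0 0 0 0 0' 0.055 | grep -E 'pos|wrist|gap'
python3 - <<'E'
from h import *
s=ctrl.snapshot('wrist'); cv2.imwrite('pics/w9.png',s['image'][:,:,::-1]); s2=ctrl.snapshot('scene')
for k in blobs(s2,(0,150,80),(8,255,255),(220,230,310,310),10)+blobs(s2,(172,150,80),(180,255,255),(220,230,310,310),10): print('red in scene',cv2.boundingRect(k))
print([proj(s2,X).round(0) for X in ((.678,.195,.112),(.565,.199,.034))])
ps=np.array([pose()[0] for _ in range(8)]); print(ps.mean(0)); print(delta((.6036,.1985,.084)))
E
```

```text
tool_pos: [0.6029, 0.1965, 0.2128]
wrist_force: [-0.1, 0.5, 0.2]
finger_gap: 0.0551
[array([234., 223.]), array([282., 277.])]
[0.60422117 0.19656473 0.21233417]
[0.00084269 0.00195547 0.1283326 ]
```

```bash
python3 - <<'E'
from h import *
s2=ctrl.snapshot('scene')
for k in blobs(s2,(0,150,80),(8,255,255),(200,190,310,310),8)+blobs(s2,(172,150,80),(180,255,255),(200,190,310,310),8): print('red in scene',cv2.boundingRect(k))
s=cv2.imread('pics/w9.png'); t=ctrl.snapshot('wrist')
for k in blobs(t,(0,150,80),(8,255,255),None,40)+blobs(t,(172,150,80),(180,255,255),None,40): print('red wrist',cv2.boundingRect(k))
print('expect down',proj(t,(.565,.199,.041)),'up',proj(t,(.678,.195,.112)))
E
```

```text
red in scene (200, 223, 4, 6)
red in scene (213, 207, 26, 21)
red wrist (300, 322, 40, 19)
red wrist (552, 287, 23, 31)
red wrist (582, 286, 22, 28)
red wrist (315, 254, 10, 10)
expect down [318.97900921 155.26795247] up [323.2831333 327.5348454]
```

The finger is up: red at (320,331), where predicted. Next I'll pick the old board.

```bash
python3 drive.py '0 0.0015 0.05 0 0 0 | 0 0 0.05 0 0 0 | 0 0 0.02 0 0 0 | 0 0 0.008 0 0 0 | 0 0 0 0 0 0' | grep -E 'pos|wrist|gap'
python3 drive.py '0 0 0 0 0 0 | 0 0 0 0 0 0 | 0 0 0 0 0 0 | 0 0 0 0 0 0 | 0 0 0 0 0 0' 0.0| grep -E 'pos|wrist|gap|grasp'
python3 drive.py '0 0 -0.02 0 0 0 | 0 0 -0.04 0 0 0 | 0 0 -0.04 0 0 0 | 0 0 0 0 0 0'| grep -E 'pos|wrist|gap|grasp'
```

```text
tool_pos: [0.6045, 0.1983, 0.0839]
wrist_force: [-0.1, -0.3, 0.4]
finger_gap: 0.0549
tool_pos: [0.6052, 0.1986, 0.086]
wrist_force: [0.2, -1.0, 6.5]
finger_gap: 0.0295
grasp_force: 59.2
tool_pos: [0.6064, 0.1993, 0.1883]
wrist_force: [-0.3, 0.3, -0.0]
finger_gap: 0.029
grasp_force: 59.4
```

```bash
python3 drive.py '0.017 -0.0469 0 0 0 0 | 0.017 -0.0469 0 0 0 0 | 0.017 -0.0469 0 0 0 0 | 0.017 -0.0469 0 0 0 0 | 0.017 -0.0469 0 0 0 0 | 0.017 -0.0469 0 0 0 0 | 0.017 -0.0469 0 0 0 0 | 0 0 0 0 0 0' | grep -E 'pos|wrist|gap'
python3 drive.py '0 0 0.05 0 0 0 | 0 0 0.04 0 0 0 | 0 0 0.014 0 0 0 | 0 0 0 0 0 0'| grep -E 'pos|wrist|gap|grasp'
python3 - <<'E'
from h import *
print(np.mean([pose()[0] for _ in range(8)],0)); print(delta((.468,-.122,.08)))
E
```

```text
tool_pos: [0.4628, -0.124, 0.1832]
wrist_force: [0.2, 0.1, -0.2]
finger_gap: 0.029
tool_pos: [0.4652, -0.121, 0.0802]
wrist_force: [0.5, -0.1, 0.2]
finger_gap: 0.0293
grasp_force: 73.4
[ 0.46520253 -0.12103509  0.08024458]
[-0.0028508  -0.00079419  0.00024269]
```

```bash
for i in 1 2 3; do python3 drive.py '0 0 0.0015 0 0 0 | 0 0 0 0 0 0' | grep -E 'pos|wrist'; done
```

```text
tool_pos: [0.4656, -0.1213, 0.0793]
wrist_force: [-1.2, 1.6, 5.2]
tool_pos: [0.4655, -0.1213, 0.0789]
wrist_force: [-4.4, 2.8, 15.6]
tool_pos: [0.4655, -0.1213, 0.0788]
wrist_force: [-8.7, 3.4, 29.7]
```

```bash
python3 drive.py '0 0 -0.003 0 0 0 | 0 0 0 0 0 0' >/dev/null
python3 drive.py '0 0 0 0 0 0 | 0 0 0 0 0 0 | 0 0 -0.05 0 0 0 | 0 0 -0.06 0 0 0 | -0.0151 0.0547 0 0 0 0 | -0.0151 0.0547 0 0 0 0 | -0.0151 0.0547 0 0 0 0 | 0 0 0 0 0 0' 0.038 | grep -E 'time|pos|wrist|gap'
python3 - <<'E'
from h import *
import pickle
s=ctrl.snapshot('wrist'); cv2.imwrite('pics/w10.png',s['image'][:,:,::-1]); pickle.dump({k:np.array(s[k]) for k in ('image','K','R','t')},open('w10.pkl','wb'))
h=cv2.cvtColor(s['image'],cv2.COLOR_RGB2HSV)
print('board guess px',proj(s,(.455,.037,.011)), pose()[0])
u,v=proj(s,(.455,.037,.011)).astype(int)
for dv in range(-60,61,12): print([tuple(int(q) for q in h[np.clip(v+dv,0,399),u+du]) for du in range(-48,49,16)])
t=ctrl.snapshot('top'); 
h2=cv2.cvtColor(t['image'],cv2.COLOR_RGB2HSV)
E
```

```text
time: 34.35
tool_pos: [0.5217, 0.0423, 0.1883]
wrist_force: [-0.9, -0.6, 0.0]
finger_gap: 0.038
board guess px [307.93719886 121.99644605] [0.52060165 0.04052105 0.18803323]
[(107, 186, 144), (107, 180, 143), (107, 179, 141), (107, 190, 141), (106, 197, 137), (106, 188, 141), (107, 186, 140)]
[(106, 201, 136), (106, 189, 140), (106, 191, 139), (106, 190, 141), (107, 185, 142), (108, 182, 140), (107, 185, 142)]
[(107, 185, 142), (107, 190, 141), (98, 186, 103), (112, 187, 124), (115, 111, 113), (107, 199, 136), (107, 194, 137)]
[(107, 179, 144), (106, 189, 139), (60, 4, 59), (115, 13, 238), (113, 190, 118), (107, 194, 138), (107, 186, 140)]
[(106, 198, 138), (107, 186, 141), (23, 28, 237), (22, 25, 238), (112, 196, 120), (107, 194, 138), (106, 193, 140)]
[(106, 200, 139), (107, 190, 138), (108, 121, 82), (114, 166, 132), (112, 205, 118), (107, 196, 138), (106, 201, 136)]
[(107, 187, 142), (106, 199, 140), (107, 187, 139), (114, 102, 135), (112, 190, 113), (106, 198, 138), (106, 199, 136)]
[(107, 187, 143), (106, 200, 134), (106, 200, 139), (113, 148, 131), (110, 215, 108), (107, 205, 133), (107, 198, 135)]
[(106, 190, 138), (107, 191, 139), (106, 196, 139), (107, 194, 138), (107, 182, 140), (107, 195, 137), (107, 194, 138)]
[(106, 198, 138), (106, 196, 138), (106, 200, 138), (107, 196, 139), (107, 191, 140), (107, 189, 140), (107, 200, 138)]
[(107, 196, 139), (107, 188, 140), (107, 188, 138), (106, 204, 135), (107, 196, 142), (106, 204, 139), (107, 191, 139)]
```

```bash
cat > mat.py <<'E'
from h import *
def items(s,z=.011):
    """non-mat blobs on the blue mat: rect centre/size/yaw on plane z"""
    h=cv2.cvtColor(s['image'],cv2.COLOR_RGB2HSV); m=cv2.inRange(h,(103,155,126),(109,255,255))
    cs,_=cv2.findContours(cv2.morphologyEx(m,cv2.MORPH_CLOSE,np.ones((3,3),np.uint8)),cv2.RETR_CCOMP,cv2.CHAIN_APPROX_NONE)
    for q in cs:
        if cv2.contourArea(q)<150: continue
        P=np.array([ray(s,v,z)[:2] for v in q[:,0]]); c,sz,_=cv2.minAreaRect((P*1e4).astype(np.float32)); B=cv2.boxPoints(cv2.minAreaRect((P*1e4).astype(np.float32)))*1e-4
        e=B[1]-B[0] if np.linalg.norm(B[1]-B[0])>np.linalg.norm(B[2]-B[1]) else B[2]-B[1]
        yaw=np.arctan(e[1]/e[0]) if abs(e[0])>1e-9 else 1.57
        print('blob',np.round(q[:,0].mean(0)),'c',(np.array(c)*1e-4).round(4),'size',(np.sort(sz)*1e-4).round(4),'yaw',round(float(yaw),3))
E
python3 - <<'E'
from mat import *
import pickle
s=pickle.load(open('w10.pkl','rb')); items(s,.011); print('z=.009');items(s,.009)
im=s['image'][40:240,200:440]; cv2.imwrite('pics/c10.png',cv2.resize(im,None,fx=2.5,fy=2.5)[:,:,::-1])
E
```

```text
blob [358. 116.] c [0.459  0.0773] size [0.1142 0.2922] yaw 1.558
blob [310. 116.] c [0.4519 0.0379] size [0.0376 0.0571] yaw 0.128
blob [231. 126.] c [ 0.4578 -0.0276] size [0.0278 0.0847] yaw -0.135
blob [490. 120.] c [0.4653 0.1881] size [0.0306 0.0852] yaw -0.121
blob [405. 111.] c [0.4536 0.1172] size [0.0279 0.0843] yaw -0.047
blob [230.   2.] c [ 0.3663 -0.0149] size [0.0045 0.0396] yaw 1.515
z=.009
blob [358. 116.] c [0.4591 0.0776] size [0.1151 0.2946] yaw 1.558
blob [310. 116.] c [0.452  0.0379] size [0.0379 0.0576] yaw 0.128
blob [231. 126.] c [ 0.4579 -0.0282] size [0.028  0.0854] yaw -0.135
blob [490. 120.] c [0.4654 0.1892] size [0.0308 0.0859] yaw -0.121
blob [405. 111.] c [0.4537 0.1178] size [0.0281 0.085 ] yaw -0.047
blob [230.   2.] c [ 0.3656 -0.0154] size [0.0046 0.0399] yaw 1.515
```

View pics/c10.png

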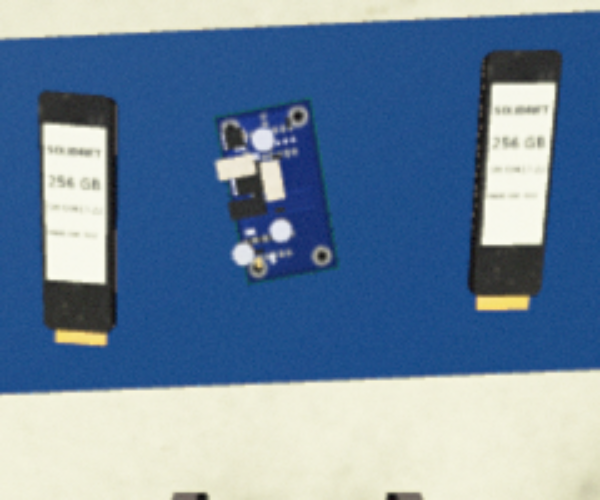

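The board's components match the old one's orientation, with the beige blocks on the near right when seen along +x. Board yaw is 0.128 and its centre (0.452,0.038), and its size fits. Picking it.

```bash
python3 drive.py '0 0 0 0 0 -0.0935 | 0 0 0 0 0 -0.0935 | 0.034 0.0036 0 0 0 0 | 0.0342 0.0037 0.02 0 0 0 | 0 0 0.05 0 0 0 | 0 0 0.03 0 0 0 | 0 0 0.008 0 0 0 | 0 0 0 0 0 0' 0.055 | grep -E 'pos|ori|wrist|gap'
python3 drive.py '0 0 0.002 0 0 0 | 0 0 0 0 0 0' | grep -E 'pos|wrist|gap'
python3 - <<'E'
from h import *
p,R,o=pose(); m=R.as_matrix(); print(p,np.arctan2(-m[1,0],-m[0,0]),delta((.452,.039,.078)))
E
```

```text
tool_pos: [0.4516, 0.0369, 0.0806]
orientation: [-0.0, -0.062, 0.998, -0.0]
wrist_force: [-0.3, -0.8, 0.9]
finger_gap: 0.0548
tool_pos: [0.4526, 0.0378, 0.0795]
wrist_force: [-0.2, -0.1, 0.2]
finger_gap: 0.0549
[0.45262552 0.03775582 0.07945933] 0.12530550085169467 [0.00046791 0.00131277 0.00145829]
```

```bash
python3 drive.py '0 0.001 0.001 0 0 0 | 0 0 0 0 0 0 | 0 0 0 0 0 0 | 0 0 0 0 0 0 | 0 0 0 0 0 0 | 0 0 0 0 0 0 | 0 0 0 0 0 0' 0.0 | grep -E 'pos|ori|wrist|gap'
python3 drive.py '0 0 -0.02 0 0 0 | 0 0 -0.05 0 0 0 | 0 0 -0.04 0 0 0 | 0 0 0 0 0 0.0935 | 0 0 0 0 0 0.0935 | 0 0 0 0 0 0' | grep -E 'time|pos|wrist|gap|grasp'
python3 - <<'E'
from h import *
p,R,o=pose(); m=R.as_matrix(); print(p,np.arctan2(-m[1,0],-m[0,0]),delta((.6045,.1985,.187)))
E
```

```text
tool_pos: [0.452, 0.039, 0.0784]
orientation: [0.001, -0.063, 0.998, 0.0]
wrist_force: [-1.9, -0.4, 5.6]
finger_gap: 0.0295
time: 37.33
tool_pos: [0.4515, 0.0389, 0.1878]
wrist_force: [0.4, 0.3, -1.3]
finger_gap: 0.0298
grasp_force: 59.7
[0.45153708 0.03888104 0.18775785] -0.06025749152210615 [-0.14307278  0.16854083  0.00078301]
```

```bash
python3 drive.py '-0.0356 0.0421 0 0 0 0 | -0.0356 0.0421 0 0 0 0 | -0.0356 0.0421 0 0 0 0 | -0.0356 0.0421 0 0 0 0 | 0 0 0 0 0 0 | 0 0 0.04 0 0 0 | 0 0 0.03 0 0 0 | 0 0 0 0 0 0' | grep -E 'pos|ori|wrist|gap'
python3 drive.py '0 0 0 0 0 0' | grep -E 'pos|wrist|gap'
python3 - <<'E'
from h import *
p,R,o=pose(); m=R.as_matrix(); print(p,np.arctan2(-m[1,0],-m[0,0]),delta((.6038,.1985,.0844)))
E
```

```text
tool_pos: [0.6011, 0.1967, 0.1148]
orientation: [-0.004, 0.03, 1.0, -0.001]
wrist_force: [0.2, -0.6, -0.3]
finger_gap: 0.0292
tool_pos: [0.6043, 0.1978, 0.1186]
wrist_force: [0.3, 0.1, -0.1]
finger_gap: 0.0297
[0.60432625 0.19782552 0.1185933 ] -0.06141954054345362 [0.0005895  0.00063442 0.03419304]
```

```bash
python3 drive.py '0 0.0005 0.01 0 0 0 | 0 0 0.008 0 0 0 | 0 0 0 0 0 0' | grep -E 'pos|wrist|gap'
for i in 1 2 3 4; do python3 drive.py '0 0 0.004 0 0 0 | 0 0 0 0 0 0' | grep -E 'pos|wrist'; done
```

```text
tool_pos: [0.6036, 0.1984, 0.0989]
wrist_force: [-0.8, -0.1, -1.1]
finger_gap: 0.0295
tool_pos: [0.6041, 0.1985, 0.0954]
wrist_force: [-0.9, 0.9, -0.4]
tool_pos: [0.6039, 0.1985, 0.0912]
wrist_force: [1.0, -0.1, -0.4]
tool_pos: [0.6039, 0.1985, 0.0872]
wrist_force: [-0.6, -0.4, -1.3]
tool_pos: [0.6045, 0.1986, 0.0844]
wrist_force: [-0.9, -1.1, 5.2]
```

Seated, with contact at exactly the predicted height. Next I'll release, rise and pinch the raised bar, expected at about (0.681,0.1925,0.111).

```bash
python3 drive.py '0 0 0 0 0 0 | 0 0 0 0 0 0 | 0 0 0 0 0 0 | 0 0 -0.04 0 0 0 | 0 0 -0.04 0 0 0 | 0 0 -0.04 0 0 0 | 0 0 0 0 0 0' 0.05 | grep -E 'time|pos|wrist|gap'
python3 - <<'E'
from h import *
t=ctrl.snapshot('wrist'); cv2.imwrite('pics/w11.png',t['image'][:,:,::-1])
for k in blobs(t,(0,150,80),(8,255,255),(270,200,370,360),40)+blobs(t,(172,150,80),(180,255,255),(270,200,370,360),40): r=cv2.boundingRect(k); print('red wrist',r,ray(t,(r[0]+r[2]/2,r[1]+r[3]/2),.114))
h=cv2.cvtColor(t['image'],cv2.COLOR_RGB2HSV)
m=cv2.inRange(h,(104,110,40),(130,255,255)); u,v=proj(t,(.6045,.1975,.017)).astype(int); k=np.zeros_like(m); k[v-45:v+45,u-45:u+45]=255; ys,xs=np.nonzero(m&k); print(u,v,xs.min(),xs.max(),ys.min(),ys.max(),[ray(t,q,.017)[:2].round(4).tolist() for q in ((xs.min(),ys.min()),(xs.max(),ys.max()))])
print(delta((.681,.1925,.205)))
E
```

```text
time: 40.7
tool_pos: [0.6065, 0.1994, 0.2076]
wrist_force: [-0.1, -0.2, 0.3]
finger_gap: 0.0499
red wrist (295, 323, 40, 18) [0.67881625 0.19227246 0.114     ]
red wrist (311, 254, 10, 10) [0.62203097 0.19659451 0.114     ]
316 190 300 333 163 218 [[0.5772, 0.1844], [0.6328, 0.212]]
[-0.07597923 -0.00180916  0.00066777]
```

The board reads x 0.577 to 0.633, the same as the old one when seated. Now the bar.

```bash
python3 drive.py '-0.038 -0.0009 0 0 0 0 | -0.038 -0.0009 0 0 0 0 | 0 0 0 0 0 0 | 0 0 0.02 0 0 0 | 0 0 0.0125 0 0 0 | 0 0 0 0 0 0' 0.05 | grep -E 'pos|wrist|gap'
python3 drive.py '0 0 0 0 0 0 | 0 0 0 0 0 0 | 0 0 0 0 0 0 | 0 0 0 0 0 0 | 0 0 0 0 0 0' 0.0| grep -E 'pos|wrist|gap|grasp'
```

```text
tool_pos: [0.6781, 0.1919, 0.169]
wrist_force: [-0.4, 0.1, 0.3]
finger_gap: 0.05
tool_pos: [0.6801, 0.1926, 0.1719]
wrist_force: [-2.5, 2.6, 4.8]
finger_gap: 0.0262
grasp_force: 59.5
```

Bar gripped. Swinging it down along the arc.

```bash
python3 drive.py '0.014 0 -0.004 0 0 0 | 0.0141 0 -0.0016 0 0 0 | 0.0128 0 0.0008 0 0 0 | 0.0127 0 0.0023 0 0 0 | 0.012 0 0.0043 0 0 0 | 0.0115 0 0.0062 0 0 0 | 0 0 0 0 0 0' | grep -E 'pos|wrist|gap'
python3 drive.py '0.0102 0 0.008 0 0 0 | 0.0091 0 0.009 0 0 0 | 0.0074 0 0.0107 0 0 0 | 0.006 0 0.0112 0 0 0 | 0.004 0 0.0103 0 0 0 | 0.0018 0 0.0103 0 0 0 | 0.0009 0 0.007 0 0 0 | 0 0 0 0 0 0'| grep -E 'pos|wrist|gap|grasp'
```

```text
tool_pos: [0.6025, 0.1972, 0.1646]
wrist_force: [-2.0, 2.1, 8.7]
finger_gap: 0.0249
tool_pos: [0.5586, 0.1992, 0.0949]
wrist_force: [-9.5, 7.8, 3.7]
finger_gap: 0.0243
grasp_force: 111.2
```

```bash
python3 drive.py '0 0 0 0 0 0 | 0 0 0 0 0 0 | 0 0 0 0 0 0 | 0 0 -0.05 0 0 0 | 0 0 -0.05 0 0 0 | -0.05 0 -0.04 0 0 0 | 0 0 0 0 0 0' 0.045 | grep -E 'time|pos|wrist|gap'
python3 - <<'E'
from h import *
t=ctrl.snapshot('wrist'); cv2.imwrite('pics/w12.png',t['image'][:,:,::-1])
for k in blobs(t,(0,150,80),(8,255,255),(270,0,370,360),40)+blobs(t,(172,150,80),(180,255,255),(270,0,370,360),40): r=cv2.boundingRect(k); print('red wrist',r,ray(t,(r[0]+r[2]/2,r[1]+r[3]/2),.041))
h=cv2.cvtColor(t['image'],cv2.COLOR_RGB2HSV)
m=cv2.inRange(h,(104,110,40),(130,255,255)); u,v=proj(t,(.6045,.1975,.017)).astype(int); k=np.zeros_like(m); k[v-45:v+45,u-45:u+45]=255; ys,xs=np.nonzero(m&k); print(u,v,xs.min(),xs.max(),ys.min(),ys.max(),[ray(t,q,.017)[:2].round(4).tolist() for q in ((xs.min(),ys.min()),(xs.max(),ys.max()))])
print(proj(t,(.565,.199,.041)),pose()[0])
E
```

```text
time: 44.88
tool_pos: [0.6179, 0.1967, 0.2403]
wrist_force: [-0.3, -0.4, -0.8]
finger_gap: 0.0448
red wrist (302, 126, 30, 15) [0.5648504  0.19908204 0.041     ]
317 170 304 334 144 195 [[0.5764, 0.1852], [0.6321, 0.2129]]
[316.92112857 133.67212993] [0.61483954 0.1962749  0.23755088]
```

The finger is down: bar back at its first position (0.565,0.199), board in place. I'll look at the blanks again.

```bash
python3 drive.py '0.026 -0.0403 0 0 0 0 | 0.026 -0.0403 0 0 0 0 | 0.026 -0.0403 0.02 0 0 0 | 0 0 0 0 0 0.075 | 0 0 0 0 0 0' 0.045 | grep -E 'time|pos|wrist|gap'
python3 - <<'E'
from mat import *
t=ctrl.snapshot('wrist'); cv2.imwrite('pics/w13.png',t['image'][:,:,::-1]); items(t); p,R,o=pose(); m=R.as_matrix(); print(p,np.arctan2(-m[1,0],-m[0,0]))
for q in blobs(t,(12,120,120),(35,255,255),(0,0,640,230),10): r=cv2.minAreaRect(q); print('gold',np.round(r[0]),ray(t,r[0],.004)[:2].round(4))
E
```

```text
time: 45.55
tool_pos: [0.525, 0.0798, 0.2142]
wrist_force: [0.4, -0.0, 0.5]
finger_gap: 0.0448
blob [312. 116.] c [0.4592 0.0787] size [0.1144 0.2929] yaw 1.558
blob [196. 135.] c [ 0.4582 -0.0272] size [0.0292 0.0846] yaw -0.132
blob [429. 110.] c [0.4653 0.189 ] size [0.0287 0.0844] yaw -0.117
blob [350. 108.] c [0.4537 0.1179] size [0.0268 0.0852] yaw -0.049
blob [198.  14.] c [ 3.584e-01 -1.000e-04] size [0.0144 0.0706] yaw -1.447
[0.52603715 0.08028518 0.2148048 ] -0.1354027223862333
gold [ 65. 203.] [ 0.5039 -0.1802]
gold [ 10. 198.] [ 0.4912 -0.2343]
gold [202. 178.] [ 0.4969 -0.0349]
gold [425. 155.] [0.5046 0.1868]
gold [353. 153.] [0.4927 0.117 ]
```

Corrected for the visible sides, and agreeing across two views, the blanks are at A (0.458,-0.0295), B (0.4537,0.119) and C (0.465,0.191). Picking A.

```bash
python3 drive.py '0.028 -0.0393 0 0 0 0 | 0.028 -0.0393 0 0 0 0 | 0.028 -0.0393 0 0 0 0 | 0 0 0.05 0 0 0 | 0 0 0.05 0 0 0 | 0 0 0.03 0 0 0 | 0 0 0.004 0 0 0 | 0 0 0 0 0 0' 0.045 | grep -E 'time|pos|wrist|gap'
python3 drive.py '0 0 0 0 0 0' | grep -E 'pos|wrist'
python3 - <<'E'
from h import *
print(delta((.4268,-.0253,.0775)))
E
```

```text
time: 46.6
tool_pos: [0.4285, -0.0247, 0.0821]
wrist_force: [-0.5, -0.2, -0.1]
finger_gap: 0.0448
tool_pos: [0.4292, -0.0249, 0.0829]
wrist_force: [0.0, -0.5, -0.9]
[ 0.00236665 -0.00075417  0.0054083 ]
```

```bash
python3 drive.py '0.002 -0.0005 0.005 0 0 0 | 0 0 0 0 0 0 | 0 0 0 0 0 0 | 0 0 0 0 0 0 | 0 0 0 0 0 0 | 0 0 0 0 0 0 | 0 0 0 0 0 0' 0.0 | grep -E 'pos|wrist|gap|grasp'
python3 drive.py '0 0 -0.04 0 0 0 | 0 0 -0.03 0 0 -0.059 | 0 0 0 0 0 0' | grep -E 'pos|wrist|gap|grasp'
python3 - <<'E'
from h import *
p,R,o=pose(); m=R.as_matrix(); print(p,np.arctan2(-m[1,0],-m[0,0])); print(delta((.515,-.1212,.147)))
E
```

```text
tool_pos: [0.4265, -0.0252, 0.0774]
wrist_force: [0.0, -0.3, 6.4]
finger_gap: 0.0217
grasp_force: 58.9
tool_pos: [0.4273, -0.0253, 0.1485]
wrist_force: [0.2, -0.4, -0.7]
finger_gap: 0.0219
grasp_force: 59.1
[ 0.42734071 -0.02532079  0.14853427] -0.07789000108248167
[-0.09484535 -0.08876768  0.00199671]
```

```bash
python3 drive.py '-0.0316 -0.0296 0 0 0 0 | -0.0316 -0.0296 0 0 0 0 | -0.0316 -0.0296 0 0 0 0 | 0 0 0.02 0 0 0 | 0 0 0.012 0 0 0 | 0 0 0 0 0 0 | 0 0 0 0 0 0' | grep -E 'pos|wrist|gap|grasp'
python3 - <<'E'
from h import *
p,R,o=pose(); m=R.as_matrix(); print(p,np.arctan2(-m[1,0],-m[0,0])); print(delta((.515,-.1212,.115)))
E
```

```text
tool_pos: [0.513, -0.1206, 0.1146]
wrist_force: [0.1, 0.4, -0.0]
finger_gap: 0.0214
grasp_force: 59.2
[ 0.51298628 -0.12062614  0.11463884] -0.07706289129380745
[-0.00205172 -0.0004171  -0.00036231]
```

```bash
python3 drive.py '-0.012 -0.0003 0 0 0 0 | -0.01 0 0 0 0 0 | -0.01 0 0 0 0 0 | 0 0 0 0 0 0' | grep -E 'pos|wrist|gap'
python3 drive.py '-0.01 0 0 0 0 0 | -0.01 0 0 0 0 0 | 0 0 0 0 0 0' | grep -E 'pos|wrist|gap'
```

```text
tool_pos: [0.5468, -0.124, 0.1149]
wrist_force: [-0.2, -0.0, -1.3]
finger_gap: 0.0215
tool_pos: [0.5665, -0.1256, 0.1148]
wrist_force: [0.6, 0.2, -0.6]
finger_gap: 0.0216
```

```bash
python3 drive.py '-0.01 0 0 0 0 0 | -0.006 0 0 0 0 0 | 0 0 0 0 0 0' | grep -E 'pos|wrist|gap'
python3 drive.py '0 0 0 0 0 0 | 0 0 0 0 0 0 | 0 0 0 0 0 0' 0.04 | grep -E 'pos|wrist|gap'
python3 drive.py '0.025 0 0 0 0 0 | 0.025 0 0 0 0 0 | 0 0 0.019 0 0 0 | 0 0 0 0 0 0 | 0 0 0 0 0 0' | grep -E 'pos|wrist|gap'
python3 drive.py '0 0 0 0 0 0 | 0 0 0 0 0 0 | 0 0 0 0 0 0' 0 | grep -E 'pos|wrist|gap'
```

```text
tool_pos: [0.5819, -0.1267, 0.1147]
wrist_force: [0.1, 0.6, -0.2]
finger_gap: 0.0218
tool_pos: [0.581, -0.1266, 0.1148]
wrist_force: [0.1, -0.7, -0.3]
finger_gap: 0.04
tool_pos: [0.5318, -0.1229, 0.0961]
wrist_force: [0.6, -0.3, -0.5]
finger_gap: 0.0398
tool_pos: [0.5316, -0.1228, 0.0959]
wrist_force: [0.4, -0.1, 0.4]
finger_gap: 0.0004
```

```bash
python3 drive.py '-0.02 0 0 0 0 0 | -0.01 0 0 0 0 0 | -0.006 0 0 0 0 0 | -0.006 0 0 0 0 0 | -0.006 0 0 0 0 0 | 0 0 0 0 0 0' | grep -E 'pos|wrist|gap'
python3 drive.py '-0.004 0 0 0 0 0 | -0.003 0 0 0 0 0 | -0.002 0 0 0 0 0 | 0 0 0 0 0 0' | grep -E 'pos|wrist|gap'
python3 drive.py '-0.002 0 0 0 0 0 | -0.001 0 0 0 0 0 | 0 0 0 0 0 0' | grep -E 'pos|wrist|gap'
```

```text
tool_pos: [0.5774, -0.1261, 0.0952]
wrist_force: [-4.8, 1.1, 3.5]
finger_gap: 0.0001
tool_pos: [0.5867, -0.1269, 0.0954]
wrist_force: [-5.6, 1.3, 3.5]
finger_gap: -0.0
tool_pos: [0.5871, -0.1269, 0.0952]
wrist_force: [-10.6, 0.7, 8.3]
finger_gap: 0.0002
```

```bash
python3 drive.py '-0.002 0 0 0 0 0 | -0.002 0 0 0 0 0 | -0.001 0 0 0 0 0 | 0 0 0 0 0 0' | grep -E 'pos|wrist|gap'
python3 drive.py '0.01 0 0 0 0 0 | 0.02 0 0 0 0 0 | 0.03 0 0 0 0 0 | 0 0 -0.06 0 0 0 | 0.02 0.03 -0.04 0 0 0 | 0.02 0.04 0 0 0 0 | 0 0 0 0 0 0' | grep -E 'time|pos|wrist|gap'
python3 - <<'E'
from mat import *
t=ctrl.snapshot('wrist'); cv2.imwrite('pics/w14.png',t['image'][:,:,::-1]); items(t); p,R,o=pose(); m=R.as_matrix(); print(p,np.arctan2(-m[1,0],-m[0,0]))
s=ctrl.snapshot('scene'); cv2.imwrite('pics/s14.png',s['image'][:,:,::-1]); t=ctrl.snapshot('top'); cv2.imwrite('pics/t14.png',t['image'][:,:,::-1])
E
```

```text
tool_pos: [0.5879, -0.1269, 0.0949]
wrist_force: [-18.9, 1.0, 15.4]
finger_gap: 0.0001
time: 54.48
tool_pos: [0.5018, -0.0485, 0.1966]
wrist_force: [0.6, 0.6, -0.2]
finger_gap: 0.0001
blob [456. 129.] c [0.4583 0.075 ] size [0.1142 0.2931] yaw 1.557
blob [586. 132.] c [0.4649 0.1871] size [0.034  0.0856] yaw -0.12
blob [505. 124.] c [0.4533 0.116 ] size [0.0307 0.0849] yaw -0.05
blob [370.  15.] c [0.3586 0.0015] size [0.0146 0.0722] yaw -1.429
[ 0.50245559 -0.04955971  0.1962519 ] -0.07557003264502203
```

```bash
python3 - <<'E'
from h import *
for f in ('top0','t14'):
    g=cv2.cvtColor(cv2.imread(f'pics/{f}.png'),cv2.COLOR_BGR2GRAY).astype(float)
    for n,(x0,x1) in {'left':(324,344),'mid':(348,368),'right':(373,391)}.items():
        w=g[168:196,x0:x1]; m=w>np.percentile(w,88); ys,xs=np.nonzero(m); print(f,n,w[m].mean().round(),(xs.mean()+x0).round(1),(ys.mean()+168).round(1))
E
python3 drive.py '0 0 0 0 0 -0.0266 | 0.0221 0.0416 0 0 0 0 | 0.0221 0.0416 0 0 0 0 | 0.0221 0.0416 0 0 0 0 | 0.0221 0.0416 0.02 0 0 0 | 0 0 0.05 0 0 0 | 0 0 0.043 0 0 0 | 0 0 0 0 0 0' 0.045 | grep -E 'time|pos|wrist|gap'
python3 drive.py '0 0 0 0 0 0' | grep -E 'pos|wrist'
python3 - <<'E'
from h import *
print(delta((.4222,.1207,.0775)))
E
```

```text
top0 left 147.0 333.5 179.5
top0 mid 148.0 357.6 181.4
top0 right 149.0 380.9 189.9
t14 left 153.0 332.6 185.0
t14 mid 152.0 356.8 187.3
t14 right 151.0 381.6 184.1
time: 55.62
tool_pos: [0.4198, 0.1194, 0.0802]
wrist_force: [0.0, 0.0, 0.4]
finger_gap: 0.0451
tool_pos: [0.4231, 0.1202, 0.0834]
wrist_force: [0.8, -0.1, -0.6]
[0.00092351 0.00040678 0.00592155]
```

The flag readings show the right bay held. Continuing with blank B for the middle bay.

```bash
python3 drive.py '0.0008 0.0004 0.0055 0 0 0 | 0 0 0 0 0 0 | 0 0 0 0 0 0 | 0 0 0 0 0 0 | 0 0 0 0 0 0 | 0 0 0 0 0 0 | 0 0 0 0 0 0' 0.0 | grep -E 'pos|wrist|gap|grasp'
python3 drive.py '0 0 -0.04 0 0 0 | 0 0 -0.03 0 0 0.0266 | 0 0 0 0 0 0' | grep -E 'pos|wrist|gap|grasp'
python3 - <<'E'
from h import *
p,R,o=pose(); m=R.as_matrix(); print(p,np.arctan2(-m[1,0],-m[0,0])); print(delta((.517,-.0598,.147)))
E
```

```text
tool_pos: [0.4229, 0.1211, 0.0785]
wrist_force: [0.1, -0.4, 6.9]
finger_gap: 0.0215
grasp_force: 59.3
tool_pos: [0.4229, 0.1214, 0.1493]
wrist_force: [1.1, 0.0, -0.9]
finger_gap: 0.0218
grasp_force: 59.0
[0.42289376 0.12135099 0.14932648] -0.07748421144135113
[-0.10783358 -0.17332827  0.0025114 ]
```

```bash
python3 drive.py '-0.027 -0.0433 0 0 0 0 | -0.027 -0.0433 0 0 0 0 | -0.027 -0.0433 0 0 0 0 | -0.027 -0.0433 0 0 0 0 | 0 0 0.02 0 0 0 | 0 0 0.0135 0 0 0 | 0 0 0 0 0 0 | 0 0 0 0 0 0' | grep -E 'pos|wrist|gap|grasp'
python3 - <<'E'
from h import *
p,R,o=pose(); m=R.as_matrix(); print(p,np.arctan2(-m[1,0],-m[0,0])); print(delta((.517,-.0598,.1155)))
E
```

```text
tool_pos: [0.5152, -0.0595, 0.1136]
wrist_force: [0.2, -0.1, -0.2]
finger_gap: 0.0219
grasp_force: 59.1
[ 0.51519024 -0.05952597  0.11364135] -0.07636529022191846
[-0.0018244  -0.00013505 -0.00185963]
```

```bash
python3 drive.py '-0.012 0 -0.0015 0 0 0 | -0.01 0 0 0 0 0 | -0.01 0 0 0 0 0 | 0 0 0 0 0 0' | grep -E 'pos|wrist|gap'
python3 drive.py '-0.01 0 0 0 0 0 | -0.01 0 0 0 0 0 | 0 0 0 0 0 0' | grep -E 'pos|wrist|gap'
```

```text
tool_pos: [0.5489, -0.0627, 0.1154]
wrist_force: [0.4, -0.3, -0.4]
finger_gap: 0.0215
tool_pos: [0.5687, -0.0643, 0.1153]
wrist_force: [0.3, 0.3, -1.3]
finger_gap: 0.0214
```

```bash
python3 drive.py '-0.01 0 0 0 0 0 | -0.008 0 0 0 0 0 | 0 0 0 0 0 0' | grep -E 'pos|wrist|gap'
python3 drive.py '0 0 0 0 0 0 | 0 0 0 0 0 0 | 0 0 0 0 0 0' 0.04 | grep -E 'pos|wrist|gap'
python3 drive.py '0.025 0 0 0 0 0 | 0.025 0 0 0 0 0 | 0 0 0.019 0 0 0 | 0 0 0 0 0 0 | 0 0 0 0 0 0' | grep -E 'pos|wrist|gap'
python3 drive.py '0 0 0 0 0 0 | 0 0 0 0 0 0 | 0 0 0 0 0 0' 0 | grep -E 'pos|wrist|gap'
```

```text
tool_pos: [0.5864, -0.0657, 0.1152]
wrist_force: [-0.3, 0.2, -0.3]
finger_gap: 0.0218
tool_pos: [0.5851, -0.0656, 0.1152]
wrist_force: [-0.2, 1.3, 1.3]
finger_gap: 0.0399
tool_pos: [0.5359, -0.0618, 0.0966]
wrist_force: [-0.4, -0.3, -1.0]
finger_gap: 0.04
tool_pos: [0.5357, -0.0617, 0.0964]
wrist_force: [0.3, -0.4, -0.2]
finger_gap: 0.0001
```

```bash
python3 drive.py '-0.02 0 0 0 0 0 | -0.01 0 0 0 0 0 | -0.006 0 0 0 0 0 | -0.006 0 0 0 0 0 | -0.006 0 0 0 0 0 | 0 0 0 0 0 0' | grep -E 'pos|wrist|gap'
python3 drive.py '-0.004 0 0 0 0 0 | -0.003 0 0 0 0 0 | 0 0 0 0 0 0' | grep -E 'pos|wrist|gap'
python3 drive.py '-0.002 0 0 0 0 0 | -0.002 0 0 0 0 0 | 0 0 0 0 0 0' | grep -E 'pos|wrist|gap'
```

```text
tool_pos: [0.5815, -0.0653, 0.0957]
wrist_force: [-5.0, -0.4, 3.1]
finger_gap: -0.0002
tool_pos: [0.589, -0.0659, 0.0958]
wrist_force: [-4.0, 0.2, 2.1]
finger_gap: -0.0001
tool_pos: [0.5919, -0.0661, 0.0958]
wrist_force: [-7.6, 0.2, 5.9]
finger_gap: -0.0004
```

```bash
python3 drive.py '-0.002 0 0 0 0 0 | -0.002 0 0 0 0 0 | -0.002 0 0 0 0 0 | 0 0 0 0 0 0' | grep -E 'pos|wrist|gap'
python3 drive.py '0.01 0 0 0 0 0 | 0.02 0 0 0 0 0 | 0.03 0 0 0 0 0 | 0 0 -0.06 0 0 0 | 0.02 0.04 -0.04 0 0 0 | 0.02 0.05 0 0 0 0 | 0 0.02 0 0 0 0.042 | 0 0 0 0 0 0' | grep -E 'time|pos|wrist|gap'
python3 - <<'E'
from mat import *
t=ctrl.snapshot('wrist'); cv2.imwrite('pics/w15.png',t['image'][:,:,::-1]); items(t); p,R,o=pose(); m=R.as_matrix(); print(p,np.arctan2(-m[1,0],-m[0,0]))
t=ctrl.snapshot('top'); cv2.imwrite('pics/t15.png',t['image'][:,:,::-1])
for f in ('t15',):
    g=cv2.cvtColor(cv2.imread(f'pics/{f}.png'),cv2.COLOR_BGR2GRAY).astype(float)
    for n,(x0,x1) in {'left':(324,344),'mid':(348,368),'right':(373,391)}.items():
        w=g[168:196,x0:x1]; m=w>np.percentile(w,88); ys,xs=np.nonzero(m); print(f,n,w[m].mean().round(),(xs.mean()+x0).round(1),(ys.mean()+168).round(1))
E
```

```text
tool_pos: [0.5928, -0.0662, 0.0953]
wrist_force: [-18.0, 0.4, 14.1]
finger_gap: -0.0002
time: 63.62
tool_pos: [0.5104, 0.0521, 0.1968]
wrist_force: [0.2, -0.2, 1.7]
finger_gap: 0.0002
blob [345. 127.] c [0.4586 0.0779] size [0.1141 0.2923] yaw 1.558
blob [470. 124.] c [0.4651 0.1884] size [0.0298 0.0842] yaw -0.117
blob [233.  17.] c [0.3586 0.0004] size [0.0146 0.071 ] yaw -1.435
[0.51018474 0.05115166 0.19657619] -0.11767678757627865
t15 left 155.0 332.6 185.0
t15 mid 153.0 357.5 181.5
t15 right 153.0 381.6 184.1
```

The middle bay is held (flag at 181.5). Blank C next, into the left bay.

```bash
python3 drive.py '0.0309 0.0446 0 0 0 0 | 0.0309 0.0446 0 0 0 0 | 0.0309 0.0446 0 0 0 0 | 0 0 0.05 0 0 0 | 0 0 0.05 0 0 0 | 0 0 0.0136 0 0 0 | 0 0 0 0 0 0 | 0 0 0 0 0 0' 0.045 | grep -E 'time|pos|wrist|gap'
python3 - <<'E'
from h import *
print(delta((.4338,.195,.0775)))
E
```

```text
time: 64.72
tool_pos: [0.4347, 0.1947, 0.084]
wrist_force: [0.9, 0.2, 0.5]
finger_gap: 0.0448
[0.00095643 0.00012975 0.00652817]
```

```bash
python3 drive.py '0.0008 0 0.006 0 0 0 | 0 0 0 0 0 0 | 0 0 0 0 0 0 | 0 0 0 0 0 0 | 0 0 0 0 0 0 | 0 0 0 0 0 0 | 0 0 0 0 0 0' 0.0 | grep -E 'pos|wrist|gap|grasp'
python3 drive.py '0 0 -0.04 0 0 0 | 0 0 -0.03 0 0 -0.042 | 0 0 0 0 0 0 | 0 0 0 0 0 0' | grep -E 'pos|wrist|gap|grasp'
python3 - <<'E'
from h import *
p,R,o=pose(); m=R.as_matrix(); print(p,np.arctan2(-m[1,0],-m[0,0])); print(delta((.520,.0009,.147)))
E
```

```text
tool_pos: [0.4334, 0.1951, 0.0776]
wrist_force: [1.2, -0.0, 5.0]
finger_gap: 0.0214
grasp_force: 59.2
tool_pos: [0.4316, 0.1944, 0.146]
wrist_force: [0.1, -0.3, -0.3]
finger_gap: 0.0216
grasp_force: 59.1
[0.43159332 0.194431   0.14598516] -0.07786064371315234
[-0.10319099 -0.18606873 -0.00103434]
```

```bash
python3 drive.py '-0.0258 -0.0466 0 0 0 0 | -0.0258 -0.0466 0 0 0 0 | -0.0258 -0.0466 0 0 0 0 | -0.0258 -0.0466 0 0 0 0 | 0 0 0.02 0 0 0 | 0 0 0.011 0 0 0 | 0 0 0 0 0 0 | 0 0 0 0 0 0' | grep -E 'pos|wrist|gap|grasp'
python3 - <<'E'
from h import *
p,R,o=pose(); m=R.as_matrix(); print(p,np.arctan2(-m[1,0],-m[0,0])); print(delta((.520,.0007,.115)))
E
```

```text
tool_pos: [0.5204, 0.0015, 0.1155]
wrist_force: [0.4, 0.2, 0.3]
finger_gap: 0.0218
grasp_force: 59.2
[0.52037005 0.0014989  0.11550058] -0.07641383537415286
[ 0.0003077  -0.00082482  0.00050074]
```

```bash
python3 drive.py '-0.012 -0.0007 0 0 0 0 | -0.01 0 0 0 0 0 | -0.01 0 0 0 0 0 | 0 0 0 0 0 0' | grep -E 'pos|wrist|gap'
python3 drive.py '-0.01 0 0 0 0 0 | -0.01 0 0 0 0 0 | 0 0 0 0 0 0' | grep -E 'pos|wrist|gap'
```

```text
tool_pos: [0.554, -0.0024, 0.1158]
wrist_force: [-0.2, -0.5, -0.0]
finger_gap: 0.0216
tool_pos: [0.5738, -0.004, 0.1157]
wrist_force: [-0.9, 0.6, -0.4]
finger_gap: 0.0214
```

```bash
python3 drive.py '-0.01 0 0 0 0 0 | -0.007 0 0 0 0 0 | 0 0 0 0 0 0' | grep -E 'pos|wrist|gap'
python3 drive.py '0 0 0 0 0 0 | 0 0 0 0 0 0 | 0 0 0 0 0 0' 0.04 | grep -E 'pos|wrist|gap'
python3 drive.py '0.025 0 0 0 0 0 | 0.025 0 0 0 0 0 | 0 0 0.019 0 0 0 | 0 0 0 0 0 0 | 0 0 0 0 0 0' | grep -E 'pos|wrist|gap'
python3 drive.py '0 0 0 0 0 0 | 0 0 0 0 0 0 | 0 0 0 0 0 0' 0 | grep -E 'pos|wrist|gap'
```

```text
tool_pos: [0.5903, -0.0053, 0.1156]
wrist_force: [1.4, 0.7, 0.2]
finger_gap: 0.0218
tool_pos: [0.5892, -0.0052, 0.1157]
wrist_force: [0.8, 0.3, -0.1]
finger_gap: 0.0394
tool_pos: [0.5401, -0.0014, 0.097]
wrist_force: [0.8, 0.1, 0.2]
finger_gap: 0.0398
tool_pos: [0.5398, -0.0014, 0.0968]
wrist_force: [0.6, 0.8, -0.3]
finger_gap: -0.0
```

```bash
python3 drive.py '-0.02 0 0 0 0 0 | -0.01 0 0 0 0 0 | -0.006 0 0 0 0 0 | -0.006 0 0 0 0 0 | -0.006 0 0 0 0 0 | 0 0 0 0 0 0' | grep -E 'pos|wrist|gap'
python3 drive.py '-0.004 0 0 0 0 0 | -0.003 0 0 0 0 0 | 0 0 0 0 0 0' | grep -E 'pos|wrist|gap'
python3 drive.py '-0.002 0 0 0 0 0 | -0.002 0 0 0 0 0 | 0 0 0 0 0 0' | grep -E 'pos|wrist|gap'
```

```text
tool_pos: [0.5857, -0.005, 0.0961]
wrist_force: [-4.4, 0.7, 3.1]
finger_gap: 0.0001
tool_pos: [0.5931, -0.0056, 0.0963]
wrist_force: [-3.5, 1.3, 1.6]
finger_gap: 0.0001
tool_pos: [0.5967, -0.0058, 0.0961]
wrist_force: [-6.0, 0.0, 4.9]
finger_gap: 0.0002
```

Now I'll finish the push, retreat clear and check everything.

```bash
python3 drive.py '-0.002 0 0 0 0 0 | -0.002 0 0 0 0 0 | -0.003 0 0 0 0 0 | 0 0 0 0 0 0' | grep -E 'pos|wrist|gap'
python3 drive.py '0.01 0 0 0 0 0 | 0.02 0 0 0 0 0 | 0.03 0 0 0 0 0 | 0.02 0 -0.055 0 0 0 | 0.03 0 -0.05 0 0 0 | 0.05 0 -0.03 0 0 0 | 0.05 0 0 0 0 0 | 0 0 0 0 0 0' | grep -E 'time|pos|wrist|gap'
python3 drive.py '0.05 0 0 0 0 0 | 0 -0.055 0 0 0 0 | 0 -0.055 0 0 0 0 | 0 -0.055 0 0 0 0 | 0 -0.055 0 0 0 0 | 0 -0.055 0 0 0 0 | 0 -0.055 0 0 0 0 | 0 0 0 0 0 0' | grep -E 'time|pos|wrist|gap'
python3 - <<'E'
from h import *
t=ctrl.snapshot('top'); cv2.imwrite('pics/t16.png',t['image'][:,:,::-1]); s=ctrl.snapshot('scene')
g=cv2.cvtColor(t['image'],cv2.COLOR_RGB2GRAY).astype(float)
for n,(x0,x1) in {'left':(324,344),'mid':(348,368),'right':(373,391)}.items():
    w=g[168:196,x0:x1]; m=w>np.percentile(w,88); ys,xs=np.nonzero(m); print(n,(xs.mean()+x0).round(1),(ys.mean()+168).round(1))
f=np.zeros((600,800,3),np.uint8); f[:300]=cv2.resize(t['image'][150:315,220:440],(400,300),interpolation=cv2.INTER_CUBIC).repeat(1,0) if 0 else 0
a=cv2.resize(t['image'][145:315,225:445],(440*800//800,340),interpolation=cv2.INTER_CUBIC); b=cv2.resize(s['image'][150:330,210:460],(360,259),interpolation=cv2.INTER_CUBIC)
f[:340,:440]=a; f[:259,440:]=b; c=cv2.resize(s['image'][150:240,255:365],(318,260),interpolation=cv2.INTER_CUBIC); f[340:600,:318]=c
n=cv2.resize(s['image'][245:310,220:310],(360,260),interpolation=cv2.INTER_CUBIC); f[340:600,440:]=n
cv2.imwrite('pics/f16.png',f[:,:,::-1])
E
```

```text
tool_pos: [0.5977, -0.006, 0.0955]
wrist_force: [-18.8, 1.3, 13.7]
finger_gap: 0.0003
time: 72.72
tool_pos: [0.3931, 0.0099, 0.2319]
wrist_force: [1.1, -0.3, 0.2]
finger_gap: 0.0004
time: 73.72
tool_pos: [0.3223, -0.3208, 0.2319]
wrist_force: [-0.4, 0.6, -0.4]
finger_gap: -0.0001
left 333.5 179.5
mid 357.5 181.6
right 381.6 184.0
```

View pics/f16.png

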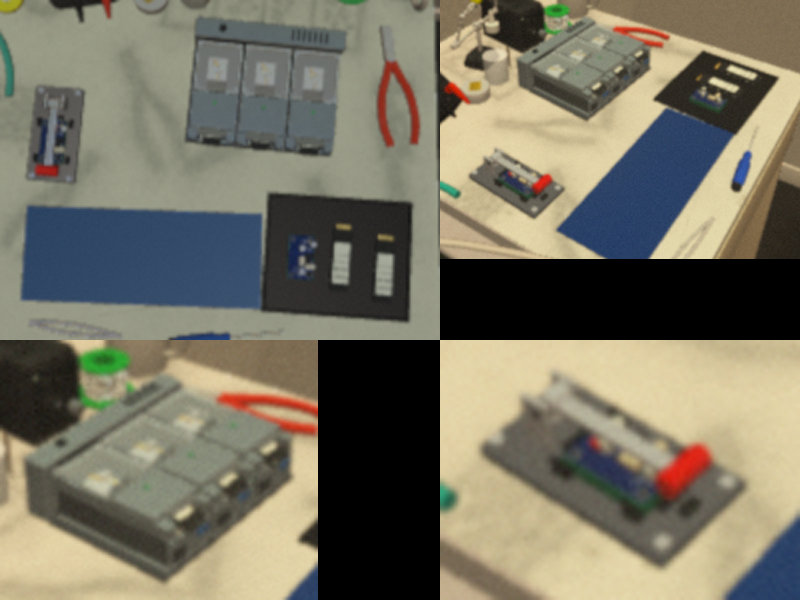

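All three bays are held, with the flags in line at 179.5, 181.6 and 184.0. The finger is down on the new board. The old board and both written sticks lie flat in the tray, the mat is empty and the robot is clear.

```bash
python3 -c "
from plant import ctrl
print(ctrl.sign_off())"
```

```text
the job is handed in; nothing more can be done
None
```

The job is done and handed in at about 74 s of the 210 s limit: the final pictures show both written sticks and the old master flat in the tray, the new master clamped under the finger, and all three blanks held in the bays.

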